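Shake out the sample tins and latch them in the rack

TASK

The three metal tins were left standing upturned, and some still have tile chips caught on the ledges inside their mouths. Lift each tin as it stands, shake it over the wooden catch tray until it feels no lighter, so that all its chips are out, then press it, mouth still down, into a free slot of the rack until it is fully home and the brass latch has snapped back over its flange. In the end every chip lies in the tray, all three tins are latched in the rack, and the other things on the table are where they were.

Things in the scene. Friction and masses are not known exactly. Their poses are not given: they have to be found in the camera images.
- tin1: bare metal box tin standing upturned: open mouth down, closed base up; 110 long (its x) x 44 wide (y) x 76 mm high (z), about 0.3 kg. Origin at the centre of the mouth plane, z up to the base. At the mouth a 5 mm thick flange sticks out 8 mm at each short end (126 mm overall, 44 wide). Two, one or no chips are inside. The three tins are alike and fit any slot, either way round
- tin2: like tin1. Inside any tin the flanges run on as flat ledges, each from 26 to 52 mm from the centre along x, leaving an opening 52 x 38 mm in mid-mouth. A chip on a ledge stays there in gentle carrying; it slides at sideways jerks of 5 to 7 m/s2 along the tin's x, or 26 to 36 degrees of tilt, and falls through the opening
- tin3: like tin1 and tin2 (size, origin, ledges)
- chip1a: a thick unglazed tile chip, 24 x 34 x 24 mm, about 50 g, at first on a ledge in tin1, unseen from outside; may be absent. Origin at the centre of its underside (a 24 x 34 face)
- chip1b: a thick unglazed tile chip, 24 x 34 x 24 mm, about 50 g, at first on a ledge in tin1, unseen from outside; may be absent. Origin at the centre of its underside (a 24 x 34 face)
- chip2a: a thick unglazed tile chip, 24 x 34 x 24 mm, about 50 g, at first on a ledge in tin2, unseen from outside; may be absent. Origin at the centre of its underside (a 24 x 34 face)
- chip2b: a thick unglazed tile chip, 24 x 34 x 24 mm, about 50 g, at first on a ledge in tin2, unseen from outside; may be absent. Origin at the centre of its underside (a 24 x 34 face)
- chip3a: a thick unglazed tile chip, 24 x 34 x 24 mm, about 50 g, at first on a ledge in tin3, unseen from outside; may be absent. Origin at the centre of its underside (a 24 x 34 face)
- chip3b: a thick unglazed tile chip, 24 x 34 x 24 mm, about 50 g, at first on a ledge in tin3, unseen from outside; may be absent. Origin at the centre of its underside (a 24 x 34 face)
- tray: the wooden catch tray that point tray_in belongs to, 260 x 170 x 45 mm outside. Origin at the centre of its underside
- tray_in (a point): centre of the inner floor of the wooden catch tray, 1 kg, standing loose on the table: inside 250 (x) x 160 mm (y), floor 5 mm and rim 45 mm above the table, walls 5 mm
- slot1 (a point): floor centre of slot 1 of the fixed steel rack, 34 mm above the table; x along the slot to its brass latch, z up. Slots lie side by side, 85 mm apart. A tin goes straight down, mouth down, its x along this x, 2.5 mm play each way; fully home its origin is at this point. Guide walls stand 20 mm, the latch 34 mm above the floor
- latch1 (a joint): sprung brass latch at the +x end of slot 1: 0 shut, up to 0.012 m pushed back (1 N at 0, 3.4 N at 9.5 mm). Its sloping nose reaches in to 56 mm from the slot's centre; a tin's flange, pressed down with 5 to 10 N, wedges it back, then its underside, 7 mm above the floor, snaps over the flange
- slot2 (a point): floor centre of slot 2 of the fixed steel rack, 34 mm above the table; x along the slot to its brass latch, z up. Slots lie side by side, 85 mm apart. A tin goes straight down, mouth down, its x along this x, 2.5 mm play each way; fully home its origin is at this point. Guide walls stand 20 mm, the latch 34 mm above the floor
- latch2 (a joint): sprung brass latch at the +x end of slot 2: 0 shut, up to 0.012 m pushed back (1 N at 0, 3.4 N at 9.5 mm). Its sloping nose reaches in to 56 mm from the slot's centre; a tin's flange, pressed down with 5 to 10 N, wedges it back, then its underside, 7 mm above the floor, snaps over the flange
- slot3 (a point): floor centre of slot 3 of the fixed steel rack, 34 mm above the table; x along the slot to its brass latch, z up. Slots lie side by side, 85 mm apart. A tin goes straight down, mouth down, its x along this x, 2.5 mm play each way; fully home its origin is at this point. Guide walls stand 20 mm, the latch 34 mm above the floor
- latch3 (a joint): sprung brass latch at the +x end of slot 3: 0 shut, up to 0.012 m pushed back (1 N at 0, 3.4 N at 9.5 mm). Its sloping nose reaches in to 56 mm from the slot's centre; a tin's flange, pressed down with 5 to 10 N, wedges it back, then its underside, 7 mm above the floor, snaps over the flange
- square1: one of two rust-red glazed tiles, 80 x 80 x 12 mm, lying flat. Not part of the job. Origin at the centre of its underside
- square2: the other rust-red tile, 80 x 80 x 12 mm. Not part of the job. Origin at the centre of its underside
- hexagon: a blue glazed hexagonal tile, 90 mm across its corners, 12 mm thick. Not part of the job. Origin at the centre of its underside
- whetstone: a grey stone whetting block, 50 x 150 x 30 mm. Not part of the job. Origin at the centre of its underside
- funnel: a small tin funnel standing on its wide mouth, 72 mm wide, 75 mm high. Not part of the job. Origin at the centre of its underside
- mug: a white mug, 76 mm wide, 85 mm high. Not part of the job. Origin at the centre of its underside
Not all that is in view belongs to the job. What is shaped like the tin3 but purple is not meant. What is shaped like the tin2 but red is not meant.

How it is judged:
By the outcome, as a careful person would: the job done as asked, in the order asked, and still so for the second after the job is handed in, with the robot touching nothing.
Of chip1a, chip1b, chip2a, chip2b, chip3a, chip3b only 3 to 5 are there at a start; the rules pass over those that are not, and their reading is None.
At some moment in a run one of tray may be knocked a few centimetres aside while the robot is not near it.
It also fails if it takes over 210 s, if anything falls off the work surface, if the arm or the gripper's body presses on something with over 40 N, if the wrist force passes 120 N, or if a joint passes its speed limit or range.

ROBOT

A 6-joint arm with a two-finger parallel gripper is mounted at the origin on the work surface. World frame = base frame: x ahead of the robot, y to its left, z up, the work surface at z = 0. Lengths are in mm, angles in degrees, forces in N, time in s.
With the tool pointing down it reaches from about 350 to 850 mm from the base axis. Payload 8.1 kg.
Tool frame: the origin (TCP) lies midway between the tips of the shut fingers; the grasp point (between the pads) lies 19 mm behind it; z points along the fingers, y is the direction in which the jaws open and shut (so a half turn about z gives the same grasp; the last joint's range is limited). The gripper opens to 85 mm and grips with 20 to 120 N. Pads are 22 mm wide; open, the fingers measure 114 mm over their backs; the gripper's body (76 mm by 85 mm) begins 54 mm behind the grasp point. The pads swing forward as they close: fully open they stand 13 mm farther back than shut.
Start: joints at [-70.726, 7.471, 85.268, -0, 87.261, -4.893], TCP at [245.662, -547.408, 201.592] pointing down, gripper open.
Joint ranges: [-169.43, 169.43], [-51.17, 129.36], [1.28, 143.12], [-76.62, 256.62], [0, 156.53], [-152.29, 152.29]. Speed limits (degrees/s): [136.94, 136.94, 159.86, 180, 180, 180].

INTERFACE

Orientations are given as [roll, pitch, yaw] about the fixed x, y, z axes, in that order (R = Rz(yaw) Ry(pitch) Rx(roll)).
In Python, from bench import r gives the robot as it stands.
- The arm moves only by the shell command python3 -m jog 'ROWS' [FORCE]. ROWS is JSON, a list of rows, each a list of 5 numbers: the shift along the tool's x, y, z in m, then the turn about the tool's z in rad, then the opening, from 0 (shut) to 1 (fully open). A call has 1 to 20 rows; each row is the pose to reach, as a shift and turn from the pose measured when the call began, along the tool's axes at that moment; what a row does not reach only later rows make up. A row lasts 1/10 s, in which the tool goes at most 50 mm and 8.59 degrees, less where a joint would pass 70% of its speed; a pose out of reach is approached as far as the arm can. A call with a gripper value outside its range is refused whole. The fingers move at their own pace and stop on an object; FORCE is the grip in N (left out, the last holds). Time passes only in rows, so rows that repeat a pose let the fingers close. It gives the time, the measured TCP pose, the force and the opening at its end, in the units of the state.
- r.sense(): the state, without advancing time (a new reading comes with each control period).
- r.snapshot(name): name is "side" or "top" or "wrist"; returns a dict with "pixels" (400x640x3 uint8, red, green, blue), "K" (3x3 intrinsics, pixels), "k1" (the pictures are not rectified: a ray, as slopes to the right and down, at radius r is drawn at 1 + k1 r^2 times it, then the intrinsics apply), "R" (3x3) and "t" (3): a world point X has camera coordinates R X + t. Camera axes: x right, y down, z forward; pixel columns grow to the right and rows downward; lengths in mm; the calibration is good to about 2 mm. A picture is of the moment at which its call begins. There is no depth.
- r.hand_in(): hands the job in, once; it reports no verdict.
The state is a dict: "time": time; "joint_pos": joint angles; "qd": joint speeds; "joint_efforts": joint torques, N m; "tool_pos": TCP position; "tcp_rot": TCP orientation; "ft_force": force on the tool from outside, world axes, zero at the start; "wrist_torque": the same for the moment, N m; "finger_gap": finger opening in mm.
Only numpy, scipy, OpenCV 4.12 (cv2) and the standard library are available. Lean on these libraries where they do the work, as an engineer would, in place of code of your own. Each camera call takes 0.05 s, during which the arm holds its last target.

## Working session

There is one attempt and no reset: what is moved stays moved. The work goes in short steps, Python scripts to look and compute and a shell command to move; the robot and the scene stay as the last step left them, time stands still between calls to the robot, and variables do not carry over. Pictures are saved under pics/ and viewed, and the job is handed in when it is done.

```bash
ls; mkdir -p pics
python3 - <<'E'
from bench import r
import cv2
print(r.sense())
for n in ["side","top","wrist"]:
    s=r.snapshot(n); cv2.imwrite(f"pics/{n}0.png",s["pixels"][:,:,::-1]); print(n,s["K"],s["k1"],s["R"],s["t"])
E
```

```text
pics
{'time': 0.0, 'joint_pos': array([-7.07249612e+01,  7.51519081e+00,  8.53275309e+01, -6.79875164e-04,
        8.72620275e+01, -4.89220784e+00]), 'qd': array([ 0.03727451, -0.07078181,  0.00506709, -0.06929948, -0.03676777,
       -0.03204968]), 'joint_efforts': array([ 1.91993502e-05, -5.69393992e+01, -5.00558925e+01, -6.19837442e-05,
        1.49103825e-02,  3.26368513e-05]), 'tool_pos': array([ 245.4687965 , -546.84016366,  200.56037743]), 'tcp_rot': array([-1.79895574e+02, -8.25659596e-03,  2.41672723e+01]), 'ft_force': array([-0.78110084, -0.82120342,  0.19640579]), 'wrist_torque': array([-0.01354715,  0.0020715 , -0.00142581]), 'finger_gap': 85.16960150000504}
side [[383.2366624    0.         322.33001813]
 [  0.         383.2366624  197.66862844]
 [  0.           0.           1.        ]] -0.03233740308877445 [[-0.99928411 -0.03062837 -0.02220729]
 [ 0.00110763  0.56305996 -0.8264153 ]
 [ 0.03781579 -0.82584828 -0.56262295]] [ 536.93469955   79.79281951 1160.66930406]
top [[405.76127716   0.         315.90560996]
 [  0.         405.76127716 204.71833707]
 [  0.           0.           1.        ]] -0.006511622408454013 [[ 0.02194742 -0.99962003  0.01667675]
 [-0.99701341 -0.02311951 -0.07368682]
 [ 0.07404437 -0.0150097  -0.99714199]] [ -77.64367937  556.39187013 1357.48340414]
wrist [[294.74019917   0.         317.45811891]
 [  0.         294.74019917 200.86367249]
 [  0.           0.           1.        ]] 0.005033918659984798 [[ 0.4101621  -0.91201124 -0.00159976]
 [-0.87688616 -0.39484608  0.27416643]
 [-0.25067453 -0.11104987 -0.96168093]] [-599.21476163  -36.12607918  379.81261221]
```

View pics/top0.png

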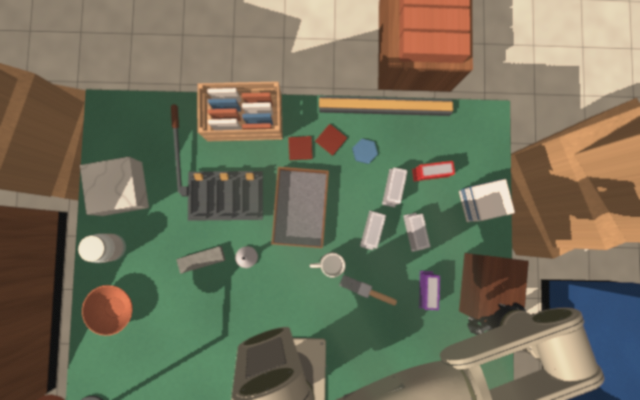

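View pics/side0.png

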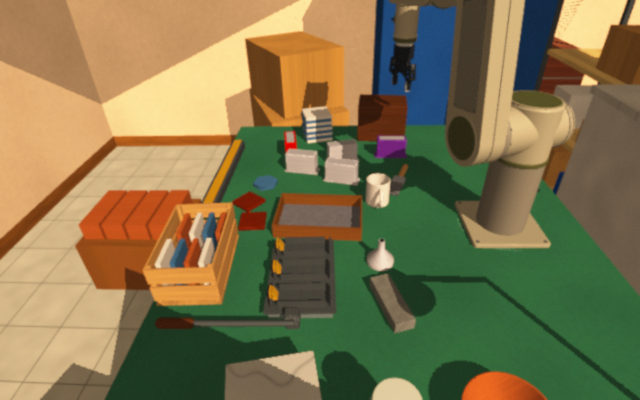

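View pics/wrist0.png

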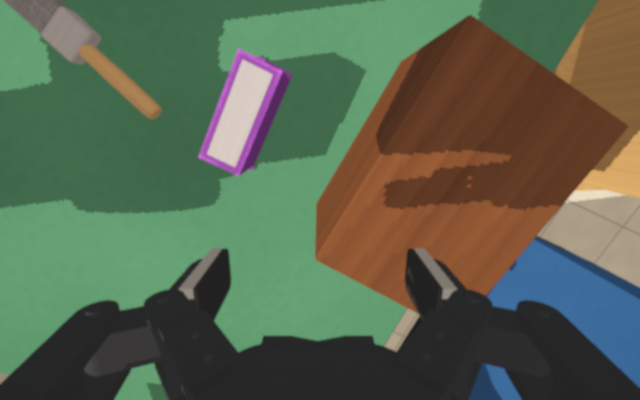

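```bash
cat > h.py <<'E'
import numpy as np, cv2
from bench import r
from scipy.spatial.transform import Rotation as Ro
def proj(s,X):
    X=np.atleast_2d(X); K=s["K"]; d=np.array([s["k1"],0,0,0,0.])
    c=X@np.array(s["R"]).T+np.array(s["t"]); u=c[:,:2]/c[:,2:]; rr=(u**2).sum(1,keepdims=True)
    u=u*(1+s["k1"]*rr); return np.c_[u[:,0]*K[0,0]+K[0,2],u[:,1]*K[1,1]+K[1,2]]
def back(s,uv,z):
    uv=np.atleast_2d(uv).astype(float)
    p=cv2.undistortPoints(uv.reshape(-1,1,2),np.array(s["K"]),np.array([s["k1"],0,0,0,0.])).reshape(-1,2)
    R=np.array(s["R"]);t=np.array(s["t"]); C=-R.T@t
    d=np.c_[p,np.ones(len(p))]@R
    return C+d*((z-C[2])/d[:,2])[:,None]
def crop(s,name,x0,y0,x1,y1,f):
    cv2.imwrite(f"pics/{name}.png",cv2.resize(s["pixels"][y0:y1,x0:x1,::-1],None,fx=f,fy=f,interpolation=cv2.INTER_CUBIC))
def sense():
    s=r.sense(); print(round(s["time"],2),s["tool_pos"].round(1),s["tcp_rot"].round(1),"F",s["ft_force"].round(2),"T",s["wrist_torque"].round(2),"gap",round(s["finger_gap"],1),"q",s["joint_pos"].round(0)); return s
E
python3 - <<'E'
from h import *
s=r.snapshot("top"); crop(s,"t1",350,150,460,260,7); crop(s,"t2",180,150,340,260,5)
s=r.snapshot("side"); crop(s,"s1",270,120,370,190,8)
E
```

```text
(no output)
```

View pics/t1.png

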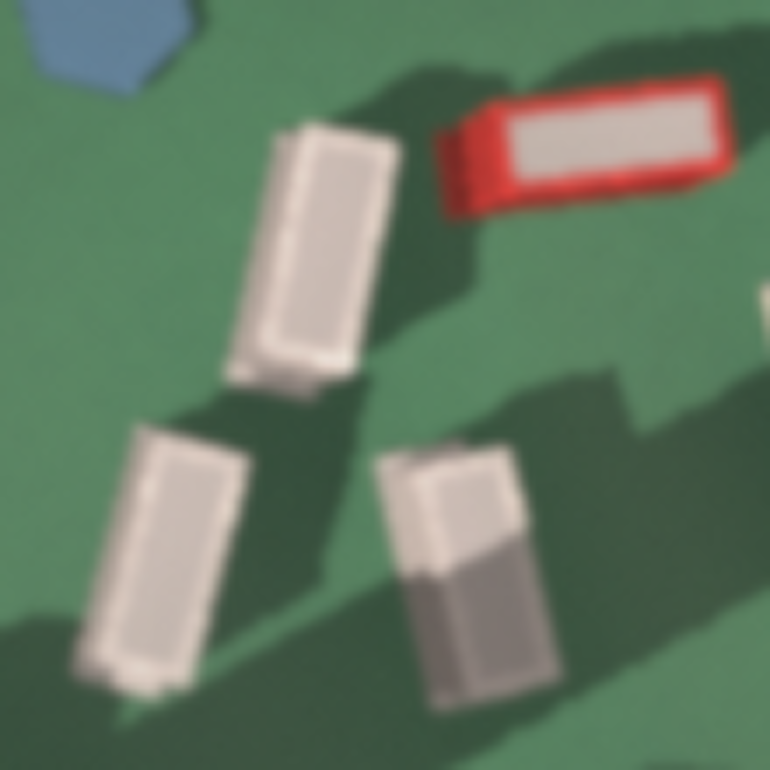

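View pics/t2.png

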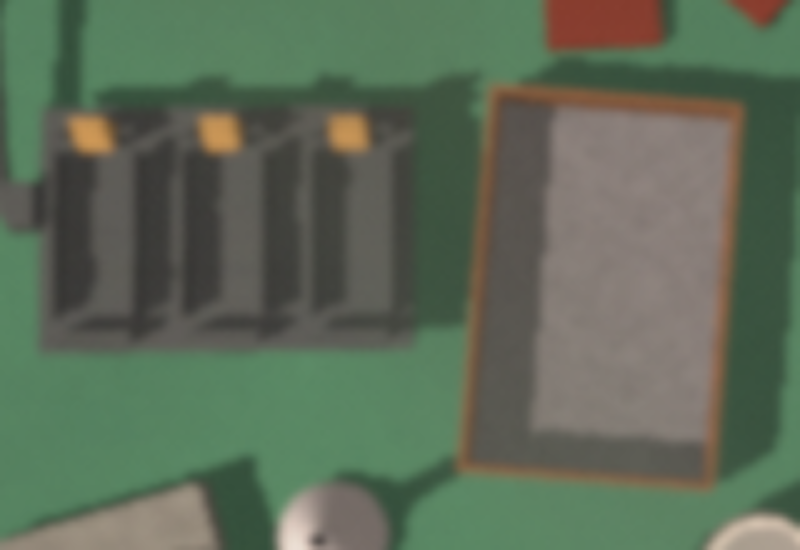

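View pics/s1.png

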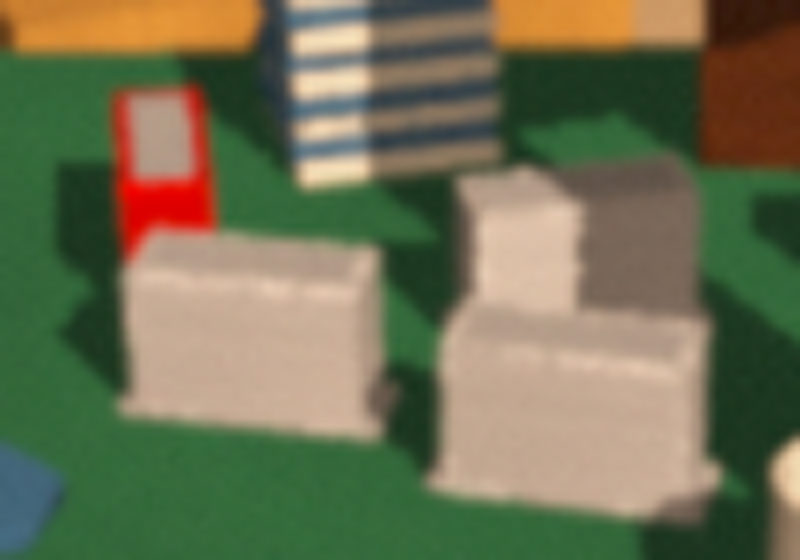

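```bash
cat > fit.py <<'E'
from h import *
from scipy.optimize import least_squares
def fitrect(s,uv,L,W,z):
    P=back(s,uv,z)[:,:2]
    # corners order: TL,TR,BR,BL in picture ; long side TL->BL
    m=np.array([[L/2,W/2],[L/2,-W/2],[-L/2,-W/2],[-L/2,W/2]])
    def f(p):
        c,q=np.cos(p[2]),np.sin(p[2]); return (m@np.array([[c,q],[-q,c]])+p[:2]-P).ravel()
    a=P[0]-P[3]; p0=[*P.mean(0),np.arctan2(a[1],a[0])]
    o=least_squares(f,p0); return o.x,f(o.x).reshape(-1,2)
def box(p,L,W,z0,z1):
    c,q=np.cos(p[2]),np.sin(p[2]); m=np.array([[L/2,W/2],[L/2,-W/2],[-L/2,-W/2],[-L/2,W/2]])@np.array([[c,q],[-q,c]])+p[:2]
    return np.r_[np.c_[m,np.full(4,z0)],np.c_[m,np.full(4,z1)]]
def draw(im,s,p,L,W,z0,z1,x0,y0,f,col=(0,255,255)):
    u=((proj(s,box(p,L,W,z0,z1))-[x0,y0]+.5)*f-.5).round().astype(int)
    for i in range(4):
        j=(i+1)%4
        for a,b in((i,j),(i+4,j+4),(i,i+4)): cv2.line(im,tuple(map(int,u[a])),tuple(map(int,u[b])),col,1,cv2.LINE_AA)
E
python3 - <<'E'
from fit import *
s=r.snapshot("top")
T={'A':[(308,122),(402,142),(357,380),(258,360)],'B':[(160,430),(252,460),(192,690),(102,660)],'C':[(412,462),(512,447),(562,680),(462,700)]}
ps={}
for k,c in T.items():
    p,e=fitrect(s,(np.array(c)+.5)/7-.5+[350,150],110,44,76); ps[k]=p; print(k,p[:2].round(1),np.degrees(p[2]).round(1),e.round(1).tolist())
c=[(493,88),(743,103),(713,488),(462,470)]
pt,e=fitrect(s,(np.array(c)+.5)/5-.5+[180,150],260,170,45); print('tray',pt[:2].round(1),np.degrees(pt[2]).round(1),e.round(1).tolist())
for z in (34,54,68): print(z,back(s,(np.array([(92,133),(221,133),(349,133)])+.5)/5-.5+[180,150],z).round(1).tolist())
sd=r.snapshot("side")
for nm,S,x0,y0,x1,y1,f in (("o1",s,350,150,460,260,7),("o2",sd,270,120,370,190,8)):
    crop(S,nm,x0,y0,x1,y1,f); im=cv2.imread(f"pics/{nm}.png")
    for p in ps.values(): draw(im,S,p,110,44,5,76,x0,y0,f); draw(im,S,p,126,44,0,5,x0,y0,f,(255,0,255))
    cv2.imwrite(f"pics/{nm}.png",im)
a=cv2.imread("pics/o1.png");b=cv2.imread("pics/o2.png");cv2.imwrite("pics/o1.png",cv2.resize(a,(600,600)))
E
```

```text
A [ 623.8 -328.9] -10.8 [[-2.5, -0.1], [-2.4, 1.2], [2.5, 1.1], [2.4, -2.2]]
B [ 477.4 -257.7] -14.2 [[-1.5, -0.6], [0.7, -0.1], [1.5, 0.0], [-0.7, 0.7]]
C [ 474.9 -402.8] 12.1 [[-1.3, -2.3], [-0.2, 1.6], [0.2, 2.2], [1.2, -1.5]]
tray [548.1 -12.4] -2.9 [[2.7, 1.2], [0.1, -0.5], [-1.6, -2.1], [-1.2, 1.3]]
34 [[644.2, 334.4, 34.0], [646.3, 247.8, 34.0], [648.3, 161.7, 34.0]]
54 [[641.4, 328.9, 54.0], [643.5, 243.5, 54.0], [645.5, 158.6, 54.0]]
68 [[639.5, 325.0, 68.0], [641.5, 240.5, 68.0], [643.5, 156.5, 68.0]]
```

View pics/o1.png

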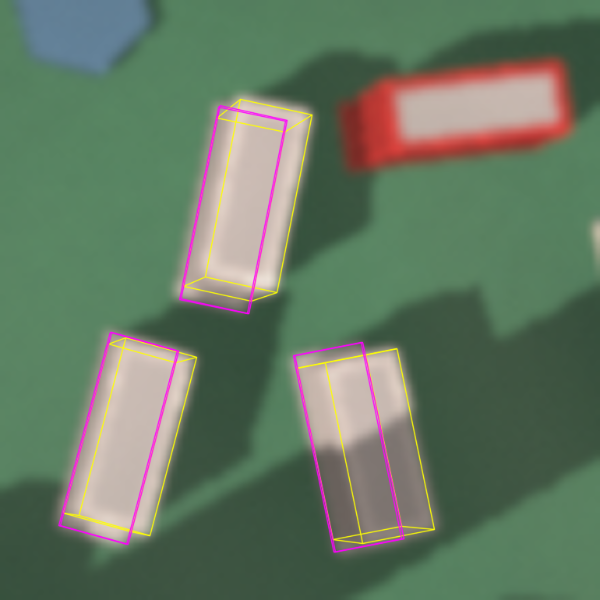

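View pics/o2.png

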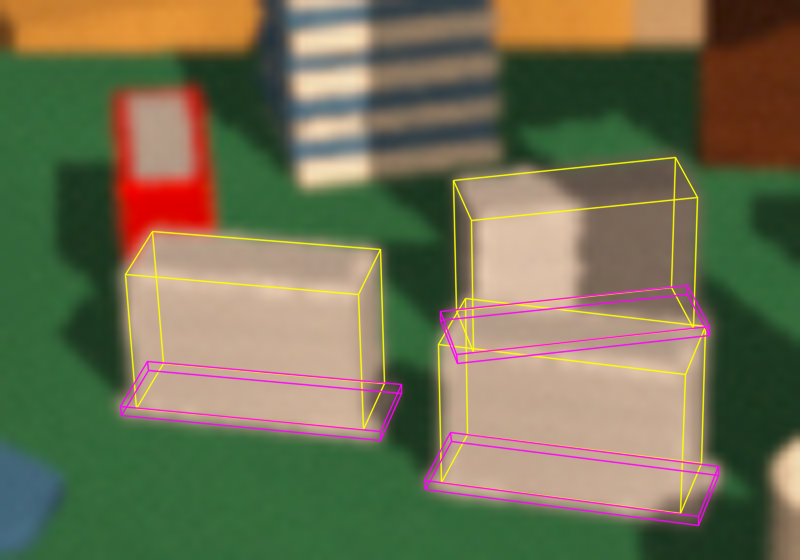

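```bash
cat >> h.py <<'E'
def plan(x,y,z,yaw):
    s=sense(); R=Ro.from_euler('xyz',s["tcp_rot"],degrees=True).as_matrix()
    d=R.T@(np.array([x,y,z])-s["tool_pos"]); t=-((yaw-s["tcp_rot"][2]+180)%360-180)
    print("shift mm",d.round(1),"turn rad",round(np.radians(t),4))
E
python3 -c "
from h import *
plan(477.4,-257.7,150,-14.2)"
```

```text
0.35 [ 245.6 -547.3  201.3] [-180.    -0.    24.2] F [-1.02 -0.29 -0.41] T [-0.02 -0.01 -0.04] gap 85.4 q [-71.   7.  85.   0.  87.  -5.]
shift mm [ 330.  -169.3   51.4] turn rad 0.6696
```

```bash
python3 -m jog '[[0.03,-0.015,0,0.06,0.85],[0.07,-0.035,0,0.16,0.85],[0.11,-0.055,0,0.28,0.85],[0.15,-0.075,0,0.4,0.85],[0.19,-0.095,0,0.5,0.85],[0.23,-0.115,0,0.6,0.85],[0.27,-0.135,0,0.67,0.85],[0.3,-0.155,0.02,0.67,0.85],[0.32,-0.165,0.04,0.67,0.85],[0.33,-0.1693,0.051,0.67,0.85],[0.33,-0.1693,0.051,0.67,0.85],[0.33,-0.1693,0.051,0.67,0.85]]'; python3 -c "
from h import *
plan(477.4,-257.7,30,-14.2)
s=r.snapshot('wrist');cv2.imwrite('pics/w1.png',s['pixels'][:,:,::-1])"
```

```text
time: 1.55
tool_pos: [477.0, -258.5, 150.8]
tcp_rot: [180.0, 0.0, -14.2]
ft_force: [0.1, -0.2, 0.8]
finger_gap: 72.8
1.55 [ 477.  -258.5  150.8] [180.    0.  -14.2] F [ 0.08 -0.23  0.76] T [ 0.02 -0.   -0.01] gap 72.8 q [-34.   0.  98.  -0.  82.  70.]
shift mm [  0.2  -0.9 120.8] turn rad -0.0005
```

View pics/w1.png

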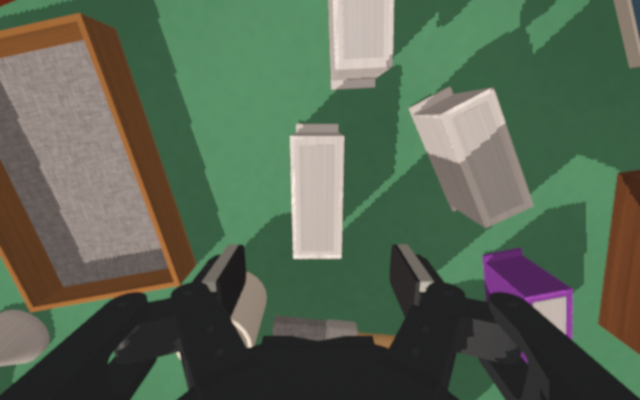

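```bash
python3 -c "
from fit import *
s=r.snapshot('wrist')
p,e=fitrect(s,[(291,136),(344,136),(342,259),(292,259)],110,44,76);print(p[:2],np.degrees(p[2]),e.round(1))
plan(p[0],p[1],30,np.degrees(p[2]))"
```

```text
[ 475.93377475 -258.4589461 ] -14.430046963064155 [[-0.8  0.4]
 [-1.   0.2]
 [ 1.2  1. ]
 [ 0.7 -1.5]]
1.65 [ 477.3 -259.2  151.7] [ 1.80e+02 -1.00e-01 -1.43e+01] F [ 0.22 -0.18  0.5 ] T [-0.03  0.07 -0.02] gap 72.4 q [-34.   0.  98.  -0.  82.  70.]
shift mm [ -1.7  -0.5 121.7] turn rad 0.0022
```

```bash
python3 -m jog '[[-0.001,-0.0005,0.03,0,0.85],[-0.001,-0.0005,0.07,0,0.85],[-0.001,-0.0005,0.1,0,0.85],[-0.001,-0.0005,0.115,0,0.85],[-0.001,-0.0005,0.121,0,0.85],[-0.001,-0.0005,0.121,0,0.85],[-0.001,-0.0005,0.121,0,0.45],[-0.001,-0.0005,0.121,0,0.45],[-0.001,-0.0005,0.121,0,0.3],[-0.001,-0.0005,0.121,0,0.3],[-0.001,-0.0005,0.121,0,0.3],[-0.001,-0.0005,0.121,0,0.3],[-0.001,-0.0005,0.121,0,0.3]]' 60; python3 -c "
from h import *
sense()
s=r.snapshot('wrist');cv2.imwrite('pics/w2.png',s['pixels'][:,:,::-1])"
```

```text
time: 2.95
tool_pos: [478.1, -259.4, 33.0]
tcp_rot: [179.9, -0.3, -14.3]
ft_force: [-1.5, 1.0, 6.3]
finger_gap: 42.3
2.95 [ 478.1 -259.4   33. ] [179.9  -0.3 -14.3] F [-1.53  0.98  6.26] T [ 0.15  0.19 -0.05] gap 42.3 q [-34.   7. 104.  -0.  69.  70.]
```

View pics/w2.png

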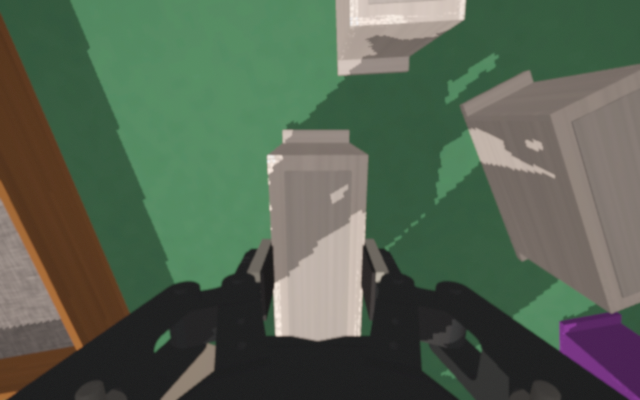

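```bash
python3 -m jog '[[0,0,-0.003,0,0.3],[0,0,-0.009,0,0.3],[0,0,-0.018,0,0.3],[0,0,-0.03,0,0.3],[0,0,-0.045,0,0.3],[0,0,-0.06,0,0.3],[0,0,-0.075,0,0.3],[0,0,-0.09,0,0.3],[0,0,-0.1,0,0.3],[0,0,-0.107,0,0.3],[0,0,-0.11,0,0.3],[0,0,-0.11,0,0.3],[0,0,-0.11,0,0.3],[0,0,-0.11,0,0.3]]'
cat >> h.py <<'E'
def weigh(n=12):
    f=[]
    for i in range(n):
        r.snapshot("top"); f.append(r.sense()["ft_force"][2])
    print("Fz mean",np.mean(f).round(3),"+-",(np.std(f)/n**.5).round(3))
E
python3 -c "
from h import *
weigh()
s=r.snapshot('wrist');cv2.imwrite('pics/w3.png',s['pixels'][:,:,::-1])
from fit import *
s=r.snapshot('top'); crop(s,'t3',180,150,340,260,5)
plan(548,-12,110,0)
"
```

```text
time: 4.4
tool_pos: [477.2, -258.8, 142.1]
tcp_rot: [179.9, -0.2, -14.3]
ft_force: [0.1, -0.7, -3.2]
finger_gap: 42.3
Fz mean -3.701 +- 0.197
5.1 [ 477.7 -259.1  143. ] [179.9  -0.3 -14.3] F [ 0.44  0.5  -3.61] T [0.   0.02 0.  ] gap 42.3 q [-34.   0.  99.  -0.  80.  70.]
shift mm [   7.  -256.9   32.6] turn rad -0.2494
```

View pics/t3.png

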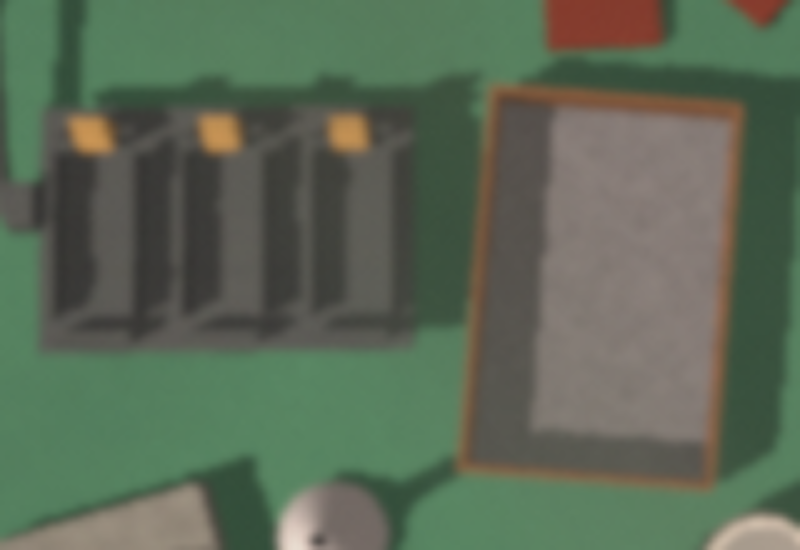

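View pics/w3.png

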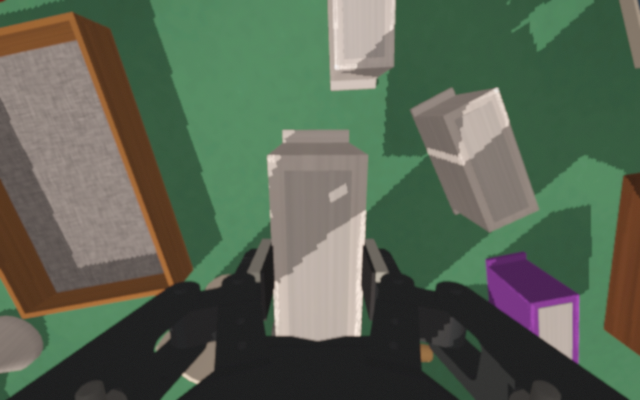

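```bash
python3 -m jog '[[0,-0.005,0,0,0.3],[0,-0.015,0,-0.01,0.3],[0.001,-0.03,0,-0.02,0.3],[0.001,-0.05,0,-0.04,0.3],[0.002,-0.075,0,-0.06,0.3],[0.003,-0.1,0,-0.08,0.3],[0.003,-0.125,0,-0.1,0.3],[0.004,-0.15,0,-0.12,0.3],[0.005,-0.175,0,-0.14,0.3],[0.006,-0.2,0,-0.16,0.3],[0.007,-0.22,0,-0.18,0.3],[0.007,-0.235,0.005,-0.19,0.3],[0.007,-0.247,0.013,-0.2,0.3],[0.007,-0.254,0.023,-0.2,0.3],[0.007,-0.257,0.033,-0.2,0.3],[0.007,-0.257,0.043,-0.2,0.3],[0.007,-0.257,0.051,-0.2,0.3],[0.007,-0.257,0.055,-0.2,0.3],[0.007,-0.257,0.055,-0.2,0.3]]'; python3 -c "
from h import *
weigh(20); sense()
s=r.snapshot('wrist');cv2.imwrite('pics/w4.png',s['pixels'][:,:,::-1])
"
```

```text
time: 7.0
tool_pos: [547.5, -12.4, 86.7]
tcp_rot: [179.9, -0.2, -2.9]
ft_force: [0.1, 0.3, -4.0]
finger_gap: 42.1
Fz mean -3.729 +- 0.11
8.0 [548.1 -11.9  87.6] [179.9  -0.2  -2.8] F [ 0.06 -0.44 -2.57] T [ 0.01  0.06 -0.07] gap 42.2 q [ -7.   4. 101.  -0.  75.  86.]
```

View pics/w4.png

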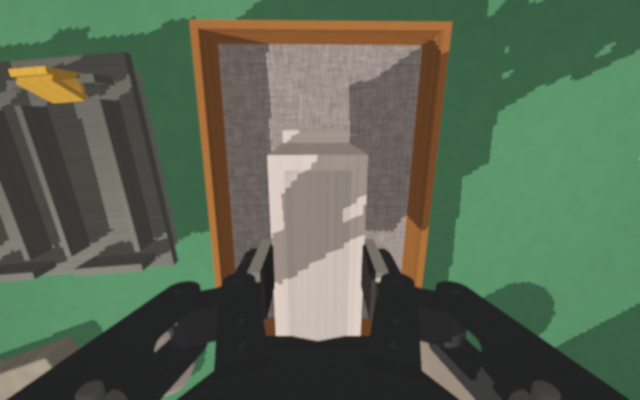

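```bash
python3 -m jog '[[0.02,0,0,0,0.3],[-0.02,0,0,0,0.3],[0.02,0,0,0,0.3],[-0.02,0,0,0,0.3],[0.02,0,0,0,0.3],[-0.02,0,0,0,0.3],[0.02,0,0,0,0.3],[-0.02,0,0,0,0.3],[0.02,0,0,0,0.3],[-0.02,0,0,0,0.3],[0,0,0,0,0.3],[0,0,0,0,0.3],[0,0,0,0,0.3],[0,0,0,0,0.3]]' 80; python3 -c "
from h import *
weigh(25); sense()
s=r.snapshot('wrist');cv2.imwrite('pics/w5.png',s['pixels'][:,:,::-1])
s=r.snapshot('side');crop(s,'s5',250,150,400,250,5)
"
```

```text
time: 9.45
tool_pos: [549.9, -12.2, 89.8]
tcp_rot: [179.8, -0.5, -2.8]
ft_force: [0.3, 0.2, -3.1]
finger_gap: 41.5
Fz mean -2.805 +- 0.077
10.7 [548.1 -12.   87.6] [179.9  -0.2  -2.8] F [ 0.35  0.36 -2.85] T [-0.05 -0.03  0.01] gap 41.7 q [ -7.   4. 101.  -0.  75.  86.]
```

View pics/w5.png

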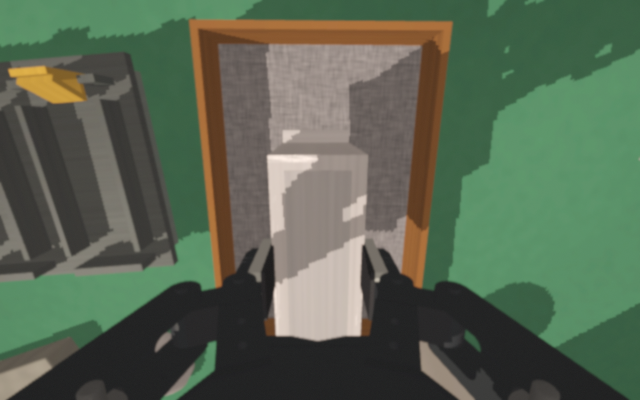

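View pics/s5.png

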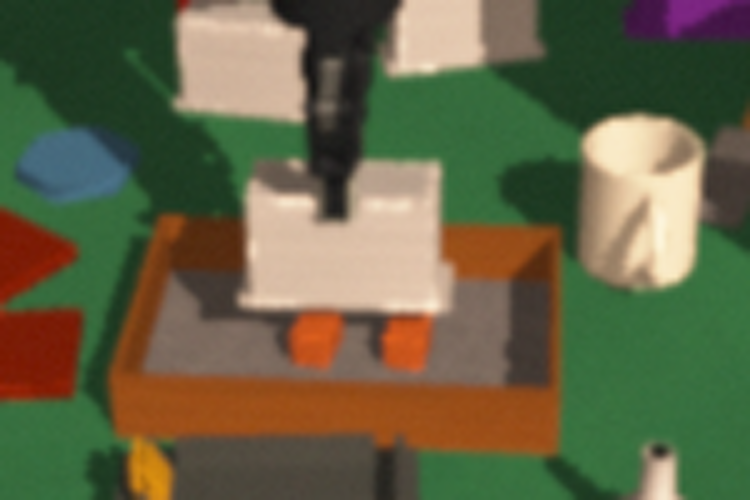

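```bash
python3 -m jog '[[0,0,-0.01,0,0.3],[0,0,-0.03,0,0.3],[0,0,-0.06,0,0.3],[0,0,-0.09,0,0.3],[-0.01,-0.01,-0.115,0,0.3],[-0.03,-0.03,-0.13,0,0.3],[-0.05,-0.06,-0.14,0,0.3],[-0.07,-0.1,-0.14,0,0.3],[-0.09,-0.14,-0.14,0,0.3],[-0.1,-0.18,-0.14,0,0.3],[-0.11,-0.215,-0.14,0,0.3],[-0.11,-0.24,-0.14,0,0.3],[-0.11,-0.255,-0.14,-0.02,0.3],[-0.11,-0.255,-0.14,-0.05,0.3],[-0.11,-0.255,-0.14,-0.05,0.3],[-0.11,-0.255,-0.14,-0.05,0.3]]' ; python3 -c "
from h import *
sense()
s=r.snapshot('wrist');cv2.imwrite('pics/w6.png',s['pixels'][:,:,::-1])
"
```

```text
time: 12.4
tool_pos: [450.6, 247.4, 226.6]
tcp_rot: [179.8, -0.2, -0.0]
ft_force: [0.0, -0.6, -3.1]
finger_gap: 41.9
12.4 [450.6 247.4 226.6] [179.8  -0.2  -0. ] F [ 0.04 -0.6  -3.12] T [-0.06 -0.01 -0.05] gap 41.9 q [ 23.  -7.  97.  -0.  90. 113.]
```

View pics/w6.png

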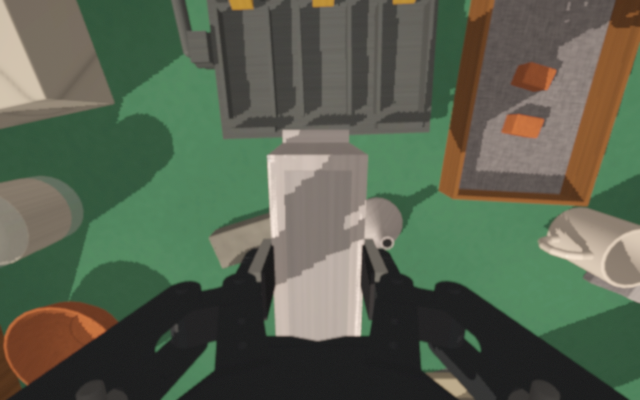

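```bash
python3 -m jog '[[0.01,0,0,0,0.3],[0.03,0,0,0,0.3],[0.05,0,0,0,0.3],[0.06,0,0,0,0.3],[0.07,0,0,0,0.3],[0.07,0,0,0,0.3],[0.07,0,0,0,0.3]]' ; python3 -c "
from h import *
sense()
s=r.snapshot('wrist');cv2.imwrite('pics/w7.png',s['pixels'][:,:,::-1]); crop(s,'w7c',200,0,440,180,3.3)
import pickle; pickle.dump(s,open('w7.pkl','wb'))
"
```

```text
time: 13.15
tool_pos: [520.4, 247.2, 226.7]
tcp_rot: [179.8, -0.2, -0.1]
ft_force: [-0.1, -0.3, -1.9]
finger_gap: 41.7
13.15 [520.4 247.2 226.7] [ 1.798e+02 -2.000e-01 -1.000e-01] F [-0.06 -0.32 -1.87] T [ 0.04  0.04 -0.05] gap 41.7 q [ 20.   3.  87.  -0.  89. 111.]
```

View pics/w7c.png

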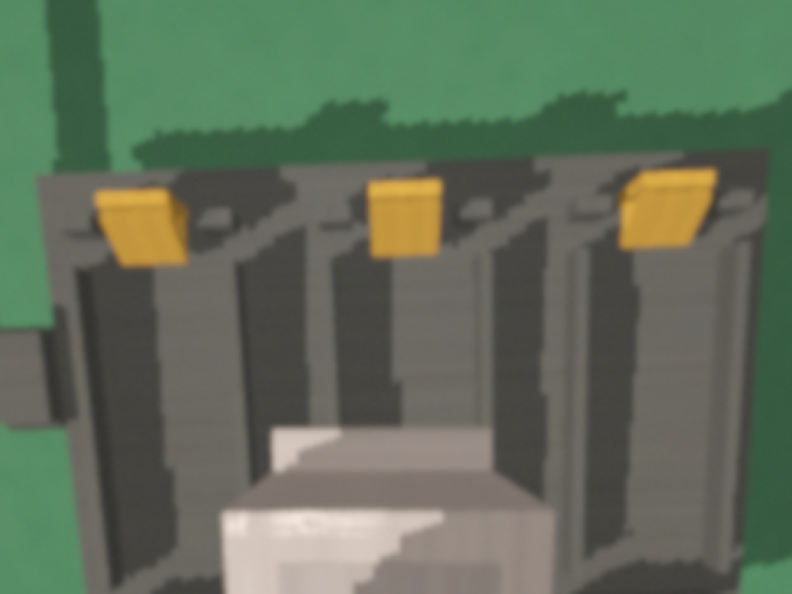

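```bash
python3 -c "
from h import *
import pickle; s=pickle.load(open('w7.pkl','rb'))
g=lambda c:(np.array(c)+.5)/3.3-.5+[200,0]
print('nose',back(s,g([(159,266),(407.5,258),(656,248)]),41).round(1))
print('noseedges',back(s,g([(131,266),(187,266),(374,258),(441,258),(620,249),(692,247)]),41).round(1))
print('topback',back(s,g([(132,191),(405,181),(680,171)]),68).round(1))
print('topfront',back(s,g([(138,208),(406,198),(672,188)]),68).round(1))
print('tin top', back(s,g([(222,512),(555,510)]),226.7-33+76).round(1), back(s,g([(271,430),(493,428)]),226.7-33+5).round(1))
"
```

```text
nose [[630.6 325.5  41. ]
 [633.2 240.1  41. ]
 [636.3 155.   41. ]]
noseedges [[630.6 335.1  41. ]
 [630.6 315.9  41. ]
 [633.2 251.6  41. ]
 [633.2 228.6  41. ]
 [636.  167.3  41. ]
 [636.6 142.7  41. ]]
topback [[649.2 326.6  68. ]
 [652.1 241.6  68. ]
 [654.9 156.2  68. ]]
topfront [[644.4 325.1  68. ]
 [647.3 241.2  68. ]
 [650.1 158.3  68. ]]
tin top [[573.9 269.7 269.7]
 [574.2 225.2 269.7]] [[581.9 270.9 198.7]
 [582.2 226.1 198.7]]
```

```bash
python3 -c "
from fit import *
import pickle; s=pickle.load(open('w7.pkl','rb'))
crop(s,'w7d',340,0,460,210,4.5); im=cv2.imread('pics/w7d.png'); print(im.shape)
p=[580.3,153.8,np.radians(1.9)]
draw(im,s,p,131,49,34,54,340,0,4.5)
im=im[200:800]
t=r.snapshot('top'); crop(t,'t7',180,165,270,225,6); i2=cv2.imread('pics/t7.png')
for q in ((580.3,153.8),(577.4,239.1),(574.6,324.2)): draw(i2,t,[*q,np.radians(1.9)],131,49,34,54,180,165,6)
cv2.imwrite('pics/w7d.png',im);cv2.imwrite('pics/t7.png',i2)
"
```

```text
(945, 540, 3)
```

View pics/w7d.png

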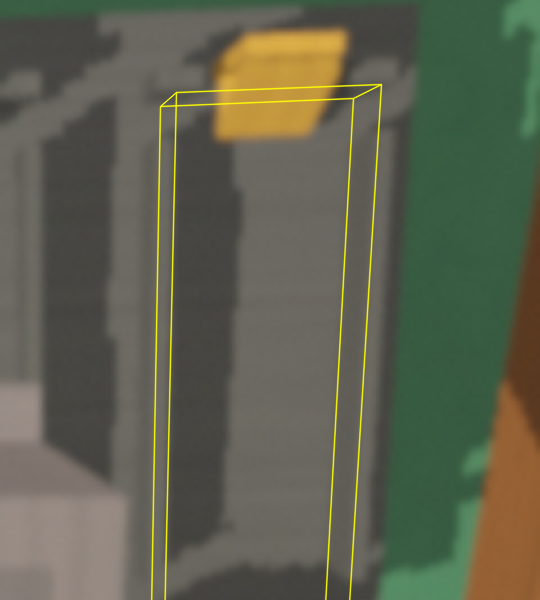

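View pics/t7.png

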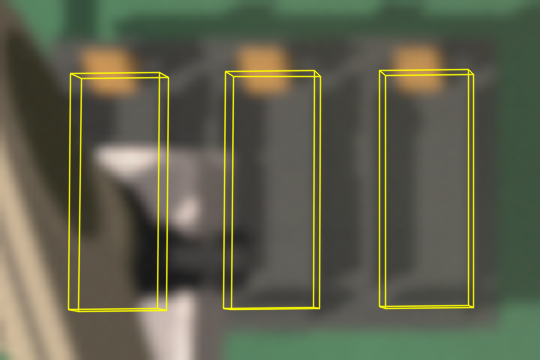

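```bash
python3 -c "
from fit import *
import pickle; s=pickle.load(open('w7.pkl','rb'))
x0,y0,f=350,130,7
for nm in ('w7e','w7f'): crop(s,nm,x0,y0,450,210,f)
im=cv2.imread('pics/w7f.png')
p=[580.3,153.8,np.radians(1.9)]
draw(im,s,p,131,49,34,54,x0,y0,f)
cv2.imwrite('pics/w7f.png',cv2.convertScaleAbs(im,alpha=1.6,beta=0))
"
```

```text
(no output)
```

View pics/w7f.png

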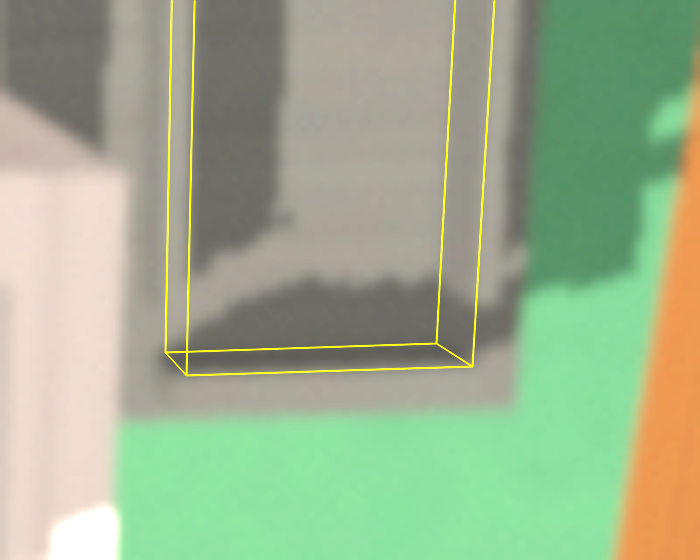

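```bash
python3 -c "
from h import *
plan(582.1,153.4,125,1.9)"
```

```text
13.25 [520.1 247.4 226.8] [179.8  -0.2  -0. ] F [-0.12  0.33 -2.89] T [-0.    0.03 -0.  ] gap 41.6 q [ 21.   3.  87.  -0.  89. 111.]
shift mm [ 61.7  93.7 102.4] turn rad -0.0339
```

```bash
python3 -m jog '[[0.007,0.01,0,-0.005,0.3],[0.02,0.03,0,-0.02,0.3],[0.035,0.055,0.01,-0.034,0.3],[0.05,0.075,0.03,-0.034,0.3],[0.058,0.088,0.05,-0.034,0.3],[0.062,0.094,0.07,-0.034,0.3],[0.062,0.094,0.09,-0.034,0.3],[0.062,0.094,0.1,-0.034,0.3],[0.062,0.094,0.102,-0.034,0.3],[0.062,0.094,0.102,-0.034,0.3],[0.062,0.094,0.102,-0.034,0.3]]' ; python3 -c "
from h import *
plan(582.1,153.4,67,1.9)
s=r.snapshot('wrist');crop(s,'w8',200,0,440,180,3.3)
import pickle; pickle.dump(s,open('w8.pkl','wb'))
"
```

```text
time: 14.35
tool_pos: [583.2, 153.4, 126.9]
tcp_rot: [179.8, -0.3, 1.9]
ft_force: [-0.2, -0.3, -2.7]
finger_gap: 41.9
14.35 [583.2 153.4 126.9] [179.8  -0.3   1.9] F [-0.2  -0.28 -2.71] T [-0.    0.03  0.01] gap 41.9 q [10. 10. 90. -0. 79. 98.]
shift mm [-1.5 -0.2 59.9] turn rad 0.0005
```

View pics/w8.png

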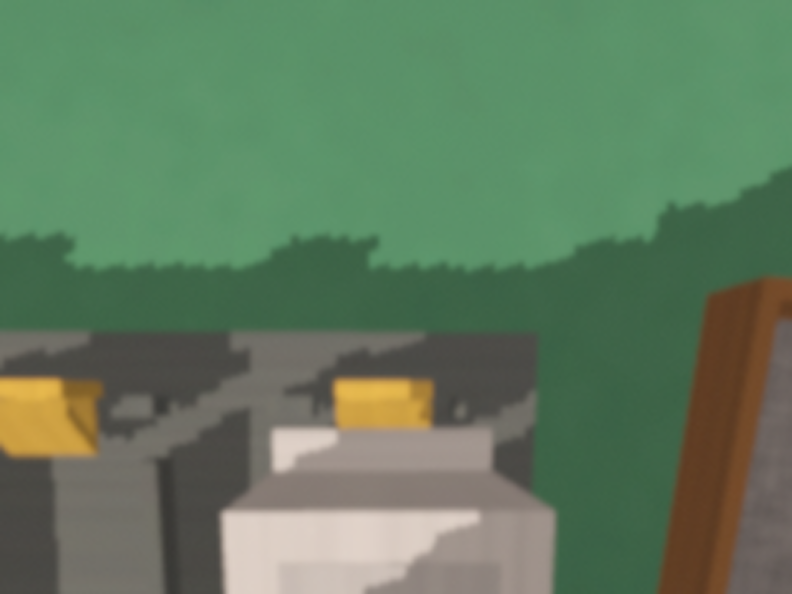

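```bash
python3 -m jog '[[-0.001,0,0.01,0,0.3],[-0.0015,0,0.025,0,0.3],[-0.0015,0,0.035,0,0.3],[-0.0015,0,0.04,0,0.3],[-0.0015,0,0.044,0,0.3],[-0.0015,0,0.044,0,0.3]]' ; python3 -c "
from h import *
plan(582.1,153.4,67,1.9)"
```

```text
time: 15.0
tool_pos: [581.4, 153.1, 82.1]
tcp_rot: [179.8, -0.2, 1.9]
ft_force: [-1.8, -0.6, -2.0]
finger_gap: 41.4
15.0 [581.4 153.1  82.1] [179.8  -0.2   1.9] F [-1.84 -0.59 -2.04] T [-0.02  0.5  -0.01] gap 41.4 q [10. 12. 93. -0. 75. 98.]
shift mm [ 0.7 -0.3 15.1] turn rad 0.0005
```

```bash
python3 -m jog '[[0.0005,0,0.005,0,0.3],[0.0005,0,0.01,0,0.3],[0.0005,0,0.014,0,0.3],[0.0005,0,0.016,0,0.3],[0.0005,0,0.018,0,0.3],[0.0005,0,0.018,0,0.3]]' ; python3 -c "
from h import *
plan(582.1,153.4,67,1.9)
s=r.snapshot('wrist');crop(s,'w9',200,0,440,180,3.3)
s=r.snapshot('side');crop(s,'s9',240,210,360,300,6)
"
```

```text
time: 15.6
tool_pos: [582.9, 153.4, 67.1]
tcp_rot: [179.8, -0.4, 1.9]
ft_force: [-10.8, -1.1, 17.5]
finger_gap: 42.1
15.6 [582.9 153.4  67.1] [179.8  -0.4   1.9] F [-10.8   -1.12  17.54] T [-0.51  1.82 -0.12] gap 42.1 q [10. 13. 93. -0. 73. 98.]
shift mm [-0.8  0.   0.1] turn rad 0.0007
```

View pics/w9.png

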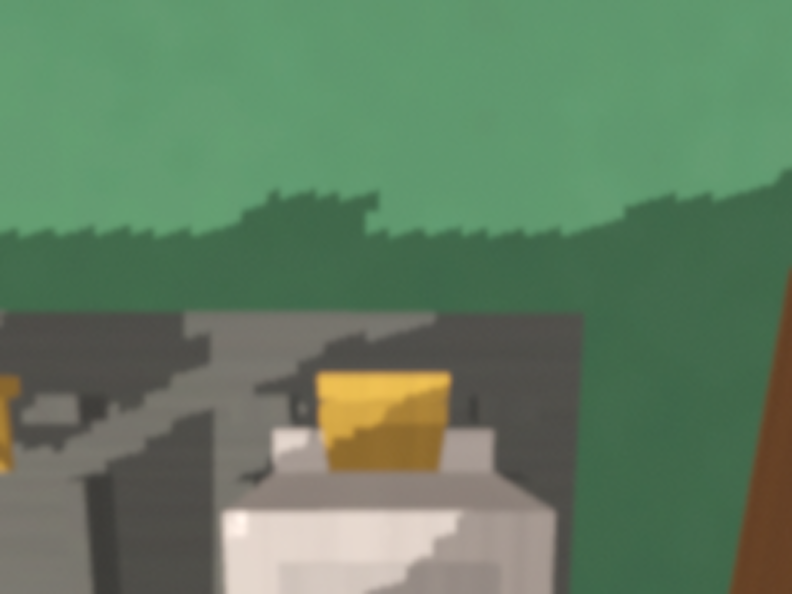

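View pics/s9.png

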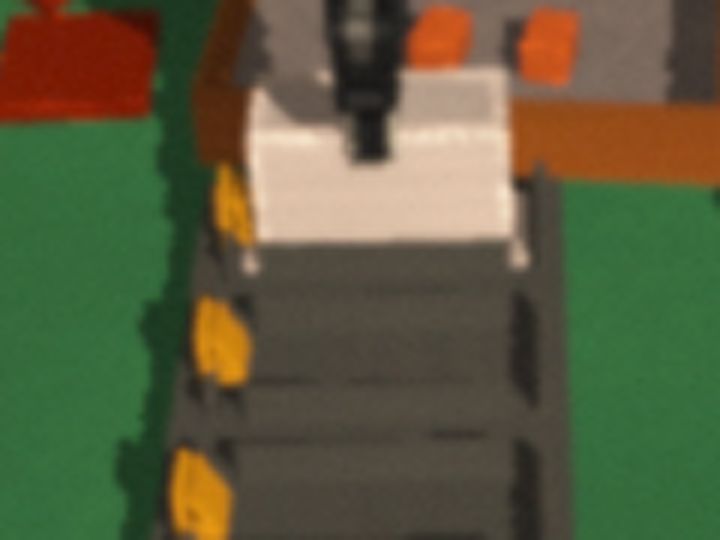

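```bash
python3 -m jog '[[-0.001,0,0.001,0,0.3],[-0.001,0,0.0,0,0.3],[-0.001,0,0,0,0.6],[-0.001,0,0,0,0.85],[-0.001,0,0,0,0.9],[-0.001,0,0,0,0.9],[-0.001,0,0,0,0.9],[-0.001,0,-0.02,0,0.9],[-0.001,0,-0.06,0,0.9],[-0.001,0,-0.1,0,0.9],[-0.001,0,-0.14,0,0.9],[-0.031,0,-0.16,0,0.9],[-0.061,0,-0.16,0,0.85],[-0.061,0,-0.16,0,0.85]]' ; python3 -c "
from fit import *
sense()
s=r.snapshot('wrist');crop(s,'w10',200,0,440,180,3.3)
import pickle; pickle.dump(s,open('w10.pkl','wb'))
s=r.snapshot('side');crop(s,'s10',240,210,360,300,6)
"
```

```text
time: 17.1
tool_pos: [518.8, 152.0, 227.5]
tcp_rot: [179.9, -0.4, 2.0]
ft_force: [0.4, 0.1, 0.2]
finger_gap: 72.5
17.1 [518.8 152.  227.5] [179.9  -0.4   2. ] F [0.45 0.11 0.16] T [-0.06 -0.   -0.04] gap 72.5 q [11. -3. 93. -0. 89. 99.]
```

View pics/w10.png

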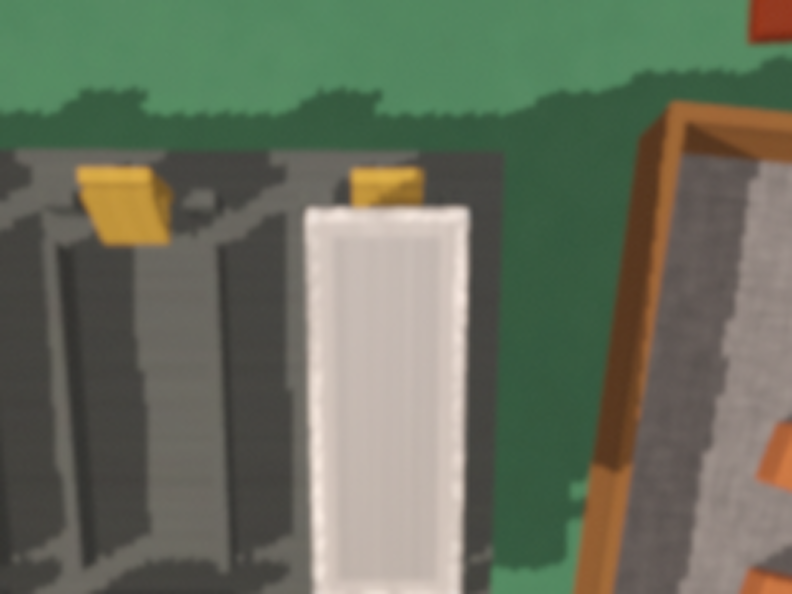

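View pics/s10.png

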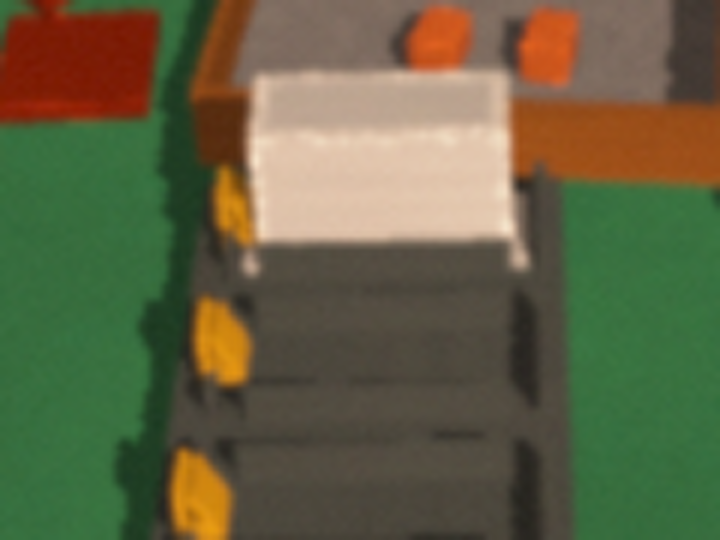

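```bash
python3 -c "
from h import *
plan(474.9,-402.8,150,12.1)"
```

```text
17.2 [520.8 151.9 227. ] [179.8  -0.4   2. ] F [0.27 0.05 0.42] T [ 0.04 -0.03 -0.07] gap 72.6 q [11. -2. 93. -0. 89. 99.]
shift mm [-65.4 552.6  78. ] turn rad -0.1771
```

```bash
python3 -m jog '[[0,0.02,0,0,0.85],[0,0.06,0,-0.02,0.85],[-0.005,0.1,0,-0.04,0.85],[-0.01,0.14,0,-0.06,0.85],[-0.015,0.18,0,-0.08,0.85],[-0.02,0.22,0,-0.1,0.85],[-0.025,0.26,0,-0.12,0.85],[-0.03,0.3,0,-0.14,0.85],[-0.035,0.34,0,-0.16,0.85],[-0.04,0.38,0,-0.177,0.85],[-0.045,0.42,0,-0.177,0.85],[-0.05,0.46,0,-0.177,0.85],[-0.055,0.5,0.02,-0.177,0.85],[-0.06,0.53,0.05,-0.177,0.85],[-0.0654,0.547,0.07,-0.177,0.85],[-0.0654,0.5526,0.078,-0.177,0.85],[-0.0654,0.5526,0.078,-0.177,0.85],[-0.0654,0.5526,0.078,-0.177,0.85],[-0.0654,0.5526,0.078,-0.177,0.85]]'; python3 -c "
from h import *
sense()
s=r.snapshot('wrist');cv2.imwrite('pics/w11.png',s['pixels'][:,:,::-1])"
```

```text
time: 19.1
tool_pos: [476.2, -402.6, 151.9]
tcp_rot: [179.6, -0.5, 12.2]
ft_force: [0.2, 0.4, -0.3]
finger_gap: 72.4
19.1 [ 476.2 -402.6  151.9] [179.6  -0.5  12.2] F [ 0.17  0.39 -0.28] T [-0.01 -0.01  0.02] gap 72.4 q [-45.  12.  85.   0.  82.  33.]
```

View pics/w11.png

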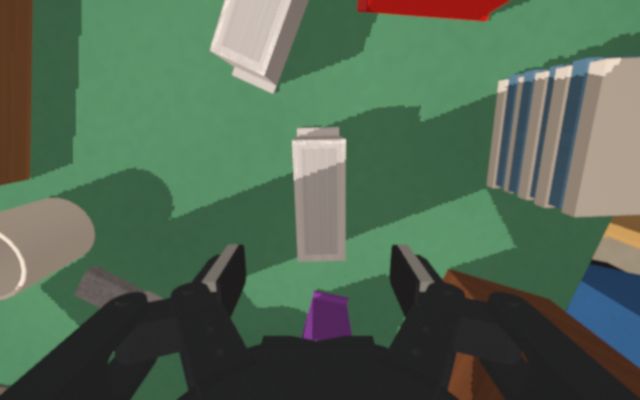

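```bash
python3 -c "
from fit import *
s=r.snapshot('wrist')
p,e=fitrect(s,[(293,140),(346,139),(346,260),(297,262)],110,44,76);print(p[:2],np.degrees(p[2]),e.round(1))
plan(p[0],p[1],30,np.degrees(p[2]))"
```

```text
[ 473.63603171 -406.44350984] 13.371165902134432 [[-0.6 -0.1]
 [-0.6  0. ]
 [-0.1  0.8]
 [ 1.3 -0.7]]
19.2 [ 476.  -402.6  151.8] [179.6  -0.5  12.2] F [ 0.5  -0.11 -0.17] T [ 0.02 -0.01 -0.01] gap 72.9 q [-45.  12.  85.   0.  82.  33.]
shift mm [ -4.1   2.5 121.8] turn rad -0.021
```

```bash
python3 -m jog '[[-0.002,0.001,0.03,-0.01,0.85],[-0.0035,0.0022,0.07,-0.02,0.85],[-0.0035,0.0022,0.1,-0.02,0.85],[-0.0035,0.0022,0.115,-0.02,0.85],[-0.0035,0.0022,0.121,-0.02,0.85],[-0.0035,0.0022,0.121,-0.02,0.85],[-0.0035,0.0022,0.121,-0.02,0.45],[-0.0035,0.0022,0.121,-0.02,0.45],[-0.0035,0.0022,0.121,-0.02,0.3],[-0.0035,0.0022,0.121,-0.02,0.3],[-0.0035,0.0022,0.121,-0.02,0.3],[-0.0035,0.0022,0.121,-0.02,0.3],[-0.0035,0.0022,0.121,-0.02,0.3]]' 60; python3 -c "
from h import *
sense()
s=r.snapshot('wrist');cv2.imwrite('pics/w12.png',s['pixels'][:,:,::-1])"
```

```text
time: 20.5
tool_pos: [475.4, -407.0, 33.4]
tcp_rot: [179.5, -0.6, 13.3]
ft_force: [-0.9, 2.2, 6.1]
finger_gap: 42.3
20.5 [ 475.4 -407.    33.4] [179.5  -0.6  13.3] F [-0.91  2.17  6.15] T [0.27 0.2  0.02] gap 42.3 q [-45.  18.  91.   0.  70.  31.]
```

View pics/w12.png

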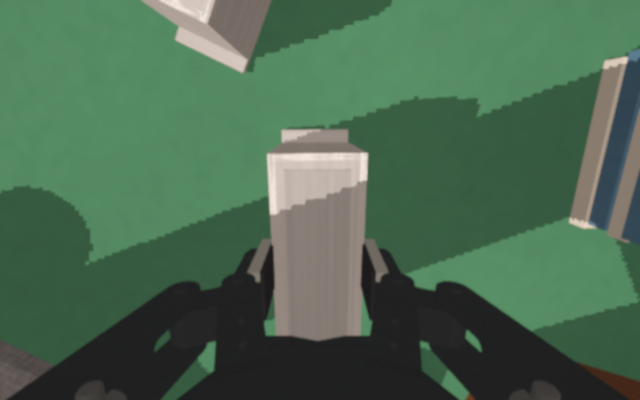

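Held squarely (base edge at row 153 again, same as the first tin). Lift, weigh, look at the tray.

```bash
python3 -m jog '[[0,0,-0.003,0,0.3],[0,0,-0.009,0,0.3],[0,0,-0.018,0,0.3],[0,0,-0.03,0,0.3],[0,0,-0.045,0,0.3],[0,0,-0.06,0,0.3],[0,0,-0.075,0,0.3],[0,0,-0.09,0,0.3],[0,0,-0.1,0,0.3],[0,0,-0.107,0,0.3],[0,0,-0.11,0,0.3],[0,0,-0.11,0,0.3],[0,0,-0.11,0,0.3],[0,0,-0.11,0,0.3]]'; python3 -c "
from fit import *
weigh(20)
s=r.snapshot('top'); crop(s,'t13',180,150,340,260,5)
plan(548,-12,145,-2.9)
"
```

```text
time: 21.95
tool_pos: [473.7, -405.8, 142.3]
tcp_rot: [179.6, -0.5, 13.3]
ft_force: [0.9, 0.4, -4.6]
finger_gap: 42.3
Fz mean -4.036 +- 0.106
23.0 [ 474.1 -406.3  143.3] [179.5  -0.6  13.3] F [ 0.5   0.04 -3.59] T [-0.01  0.03  0.05] gap 42.7 q [-45.  12.  86.   0.  81.  31.]
shift mm [ 162.8 -366.6   -3.3] turn rad 0.2831
```

View pics/t13.png

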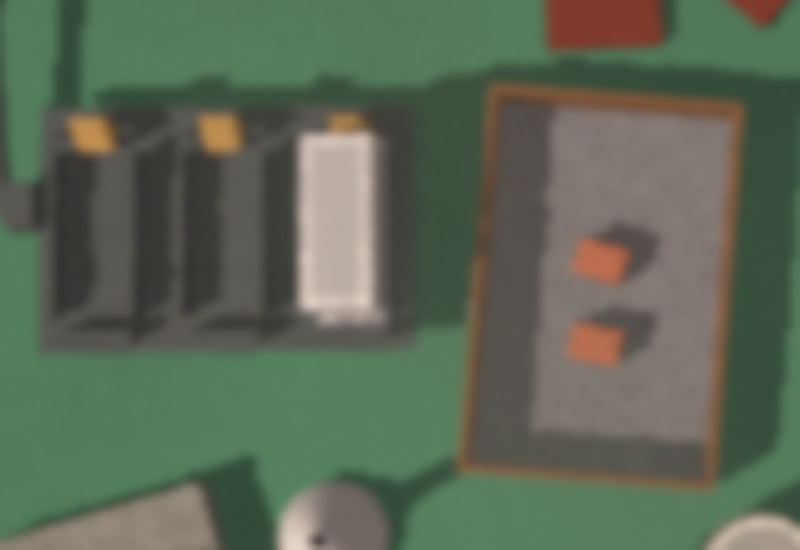

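```bash
python3 -m jog '[[0.002,-0.0045,0,0.003,0.3],[0.006,-0.0136,0,0.01,0.3],[0.0125,-0.027,0,0.023,0.3],[0.021,-0.0455,0,0.04,0.3],[0.031,-0.068,0,0.06,0.3],[0.044,-0.0955,0,0.08,0.3],[0.0565,-0.123,0,0.1,0.3],[0.069,-0.15,0,0.12,0.3],[0.0815,-0.177,0,0.14,0.3],[0.094,-0.2045,0,0.165,0.3],[0.1065,-0.232,0,0.19,0.3],[0.119,-0.259,0,0.215,0.3],[0.1295,-0.282,0,0.235,0.3],[0.138,-0.3,0,0.255,0.3],[0.144,-0.3135,0,0.27,0.3],[0.149,-0.3235,0,0.28,0.3],[0.152,-0.33,0,0.283,0.3],[0.153,-0.333,0,0.283,0.3],[0.153,-0.333,0,0.283,0.3]]'; python3 -c "
from h import *
plan(546,-47,88,-2.9)
s=r.snapshot('wrist');cv2.imwrite('pics/w14.png',s['pixels'][:,:,::-1])"
```

```text
time: 24.9
tool_pos: [546.1, -46.6, 141.9]
tcp_rot: [179.7, -0.7, -2.9]
ft_force: [0.3, 0.6, -4.1]
finger_gap: 42.2
24.9 [546.1 -46.6 141.9] [179.7  -0.7  -2.9] F [ 0.33  0.59 -4.1 ] T [-0.    0.04  0.02] gap 42.2 q [-10.   1.  99.  -0.  80.  83.]
shift mm [-0.8  0.1 53.9] turn rad 0.0008
```

View pics/w14.png

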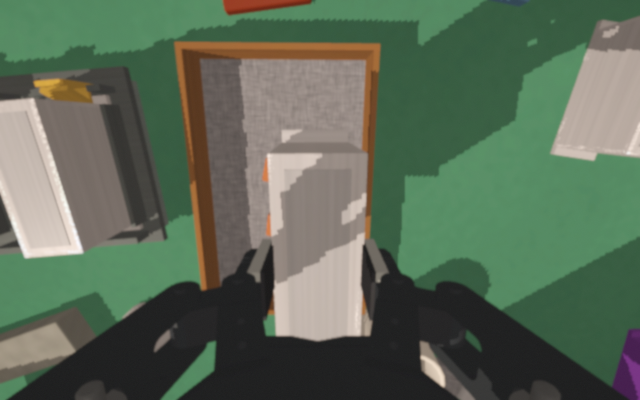

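```bash
python3 -m jog '[[0,0,0.005,0,0.3],[0,0,0.015,0,0.3],[0,0,0.028,0,0.3],[0,0,0.04,0,0.3],[0,0,0.049,0,0.3],[0,0,0.053,0,0.3],[0,0,0.053,0,0.3],[0.02,0,0.053,0,0.3],[-0.02,0,0.053,0,0.3],[0.02,0,0.053,0,0.3],[-0.02,0,0.053,0,0.3],[0.02,0,0.053,0,0.3],[-0.02,0,0.053,0,0.3],[0.02,0,0.053,0,0.3],[-0.02,0,0.053,0,0.3],[0.02,0,0.053,0,0.3],[-0.02,0,0.053,0,0.3],[0,0,0.053,0,0.3],[0,0,0.053,0,0.3],[0,0,0.053,0,0.3]]' 80; python3 -c "
from h import *
weigh(20); sense()
s=r.snapshot('side');crop(s,'s15',250,150,400,250,5)
"
```

```text
time: 26.95
tool_pos: [548.7, -47.8, 91.0]
tcp_rot: [179.6, -0.9, -2.9]
ft_force: [0.2, -0.5, -2.0]
finger_gap: 41.6
Fz mean -2.914 +- 0.088
27.95 [546.7 -47.4  88.8] [179.6  -0.7  -2.9] F [-0.15 -0.01 -2.34] T [ 0.03  0.07 -0.02] gap 41.9 q [-10.   4. 101.  -0.  74.  83.]
```

View pics/s15.png

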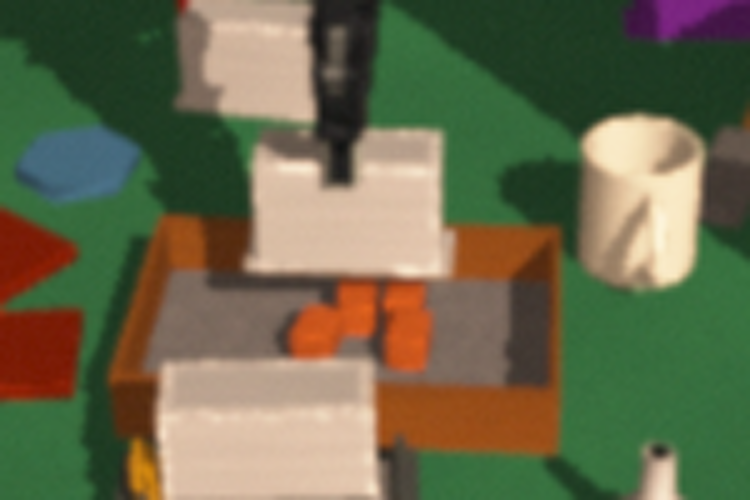

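```bash
python3 -c "
from h import *
plan(579.2,238.4,185,1.9)"
```

```text
28.0 [546.8 -47.5  88.9] [179.6  -0.7  -2.9] F [ 0.63  0.43 -2.45] T [0.   0.02 0.05] gap 42.0 q [-10.   4. 101.  -0.  74.  83.]
shift mm [  19.2 -286.5  -97.7] turn rad -0.0834
```

```bash
python3 -m jog '[[0,0,-0.01,0,0.3],[0,0,-0.03,0,0.3],[0,0,-0.06,0,0.3],[0,-0.005,-0.085,0,0.3],[0.001,-0.02,-0.098,0,0.3],[0.003,-0.045,-0.1,-0.02,0.3],[0.006,-0.08,-0.1,-0.04,0.3],[0.008,-0.12,-0.1,-0.06,0.3],[0.011,-0.16,-0.1,-0.083,0.3],[0.013,-0.2,-0.1,-0.083,0.3],[0.016,-0.235,-0.1,-0.083,0.3],[0.018,-0.262,-0.1,-0.083,0.3],[0.019,-0.28,-0.1,-0.083,0.3],[0.0192,-0.2865,-0.1,-0.083,0.3],[0.0192,-0.2865,-0.1,-0.083,0.3],[0.0192,-0.2865,-0.1,-0.083,0.3]]'; python3 -c "
from h import *
plan(579.2,238.4,125,1.9)
s=r.snapshot('wrist');crop(s,'w16',200,0,440,180,3.3)"
```

```text
time: 29.6
tool_pos: [579.1, 237.4, 187.2]
tcp_rot: [179.6, -0.7, 1.8]
ft_force: [-0.7, 0.3, -2.3]
finger_gap: 41.3
29.6 [579.1 237.4 187.2] [179.6  -0.7   1.8] F [-0.73  0.3  -2.27] T [ 0.04 -0.03  0.05] gap 41.3 q [ 18.  11.  82.  -1.  86. 106.]
shift mm [-0.6 -1.5 62.2] turn rad -0.001
```

View pics/w16.png

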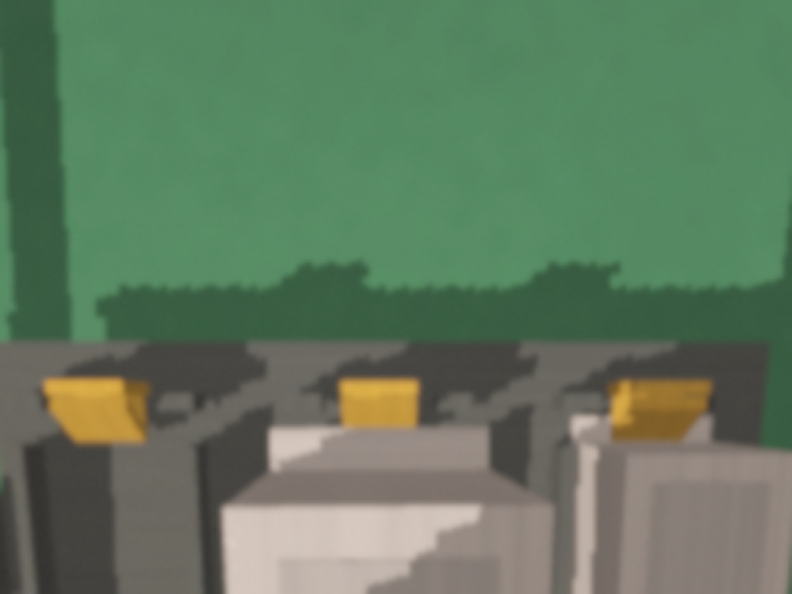

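```bash
python3 -m jog '[[-0.0005,-0.0007,0.01,0,0.3],[-0.0005,-0.0012,0.03,0,0.3],[-0.0005,-0.0012,0.05,0,0.3],[-0.0005,-0.0012,0.06,0,0.3],[-0.0005,-0.0012,0.062,0,0.3],[-0.0005,-0.0012,0.062,0,0.3]]' ; python3 -c "
from h import *
plan(579.2,238.4,67,1.9)
s=r.snapshot('wrist');crop(s,'w17',200,0,440,180,3.3)
"
```

```text
time: 30.25
tool_pos: [579.4, 237.5, 125.2]
tcp_rot: [179.6, -0.6, 1.8]
ft_force: [-0.2, -0.1, -2.6]
finger_gap: 41.4
30.25 [579.4 237.5 125.2] [179.6  -0.6   1.8] F [-0.18 -0.11 -2.61] T [ 0.01  0.   -0.01] gap 41.4 q [ 18.  14.  86.  -1.  79. 106.]
shift mm [-0.8 -1.4 58.2] turn rad -0.0021
```

View pics/w17.png

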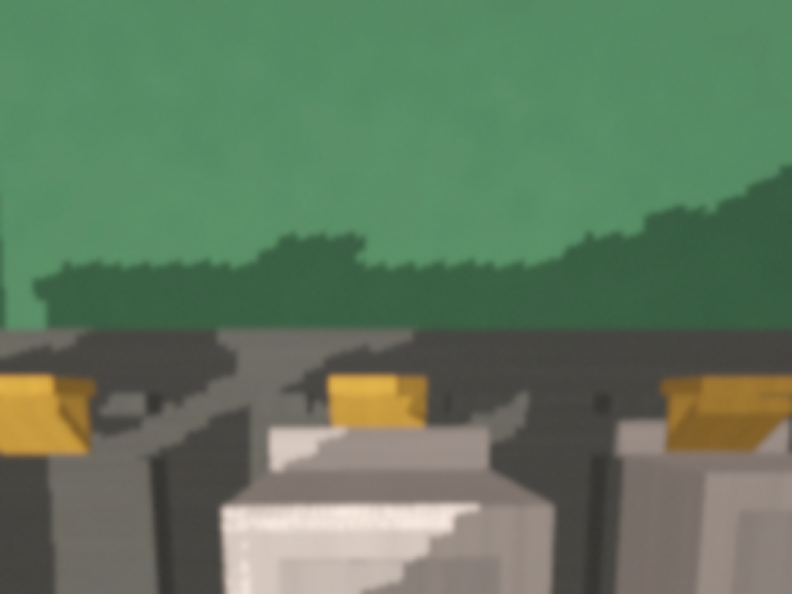

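```bash
python3 -m jog '[[-0.0005,-0.0005,0.01,0,0.3],[-0.0005,-0.001,0.025,0,0.3],[-0.0005,-0.001,0.035,0,0.3],[-0.0005,-0.001,0.041,0,0.3],[-0.0005,-0.001,0.043,0,0.3],[-0.0005,-0.001,0.043,0,0.3]]' ; python3 -c "
from h import *
plan(579.2,238.4,67,1.9)
"
```

```text
time: 30.9
tool_pos: [579.4, 238.3, 82.5]
tcp_rot: [179.6, -0.6, 1.8]
ft_force: [-1.0, -0.9, -3.1]
finger_gap: 41.8
30.9 [579.4 238.3  82.5] [179.6  -0.6   1.8] F [-0.97 -0.91 -3.08] T [ 0.01  0.53 -0.05] gap 41.8 q [ 18.  16.  89.  -1.  75. 106.]
shift mm [-0.4 -0.3 15.5] turn rad -0.0019
```

```bash
python3 -m jog '[[0,0,0.005,0,0.3],[0,0,0.01,0,0.3],[0,0,0.014,0,0.3],[0,0,0.016,0,0.3],[0,0,0.018,0,0.3],[0,0,0.0185,0,0.3]]' ; python3 -c "
from h import *
plan(579.2,238.4,67,1.9)
s=r.snapshot('wrist');crop(s,'w18',200,0,440,180,3.3)
s=r.snapshot('side');crop(s,'s18',240,210,360,300,6)
"
```

```text
time: 31.5
tool_pos: [580.3, 238.6, 67.4]
tcp_rot: [179.6, -0.8, 1.8]
ft_force: [-14.5, -2.5, 23.8]
finger_gap: 41.8
31.5 [580.3 238.6  67.4] [179.6  -0.8   1.8] F [-14.47  -2.55  23.8 ] T [-1.1   2.46 -0.25] gap 41.8 q [ 18.  17.  89.  -1.  74. 106.]
shift mm [-1.2  0.2  0.4] turn rad -0.0018
```

View pics/w18.png

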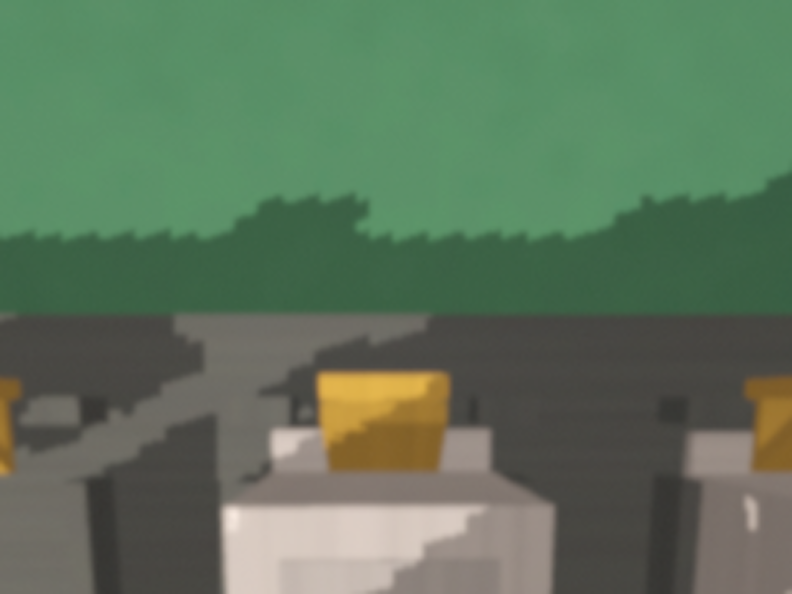

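View pics/s18.png

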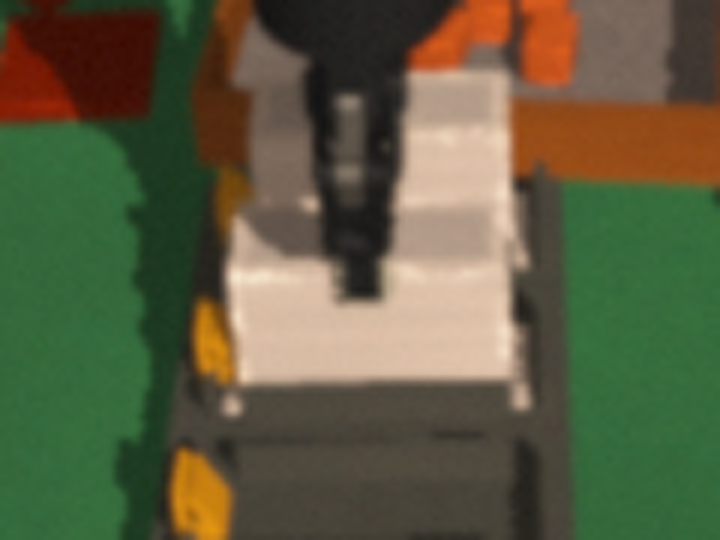

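Seated like the first, with the latch nose down over the flange. Release and look.

```bash
python3 -m jog '[[-0.001,0,0.001,0,0.3],[-0.001,0,0.0,0,0.3],[-0.001,0,0,0,0.6],[-0.001,0,0,0,0.85],[-0.001,0,0,0,0.9],[-0.001,0,0,0,0.9],[-0.001,0,0,0,0.9],[-0.001,0,-0.02,0,0.9],[-0.001,0,-0.06,0,0.9],[-0.001,0,-0.1,0,0.9],[-0.001,0,-0.14,0,0.9],[-0.031,0,-0.16,0,0.9],[-0.061,0,-0.16,0,0.85],[-0.061,0,-0.16,0,0.85]]' ; python3 -c "
from fit import *
plan(623.8,-328.9,150,-10.8)
s=r.snapshot('wrist');crop(s,'w19',200,0,440,180,3.3)
s=r.snapshot('top'); crop(s,'t19',180,150,460,300,2.8)
"
```

```text
time: 33.0
tool_pos: [515.1, 238.2, 227.6]
tcp_rot: [179.6, -0.8, 1.9]
ft_force: [-0.4, 0.7, -1.3]
finger_gap: 72.6
33.0 [515.1 238.2 227.6] [179.6  -0.8   1.9] F [-0.35  0.68 -1.31] T [-0.01 -0.01 -0.01] gap 72.6 q [ 20.   1.  89.  -1.  89. 108.]
shift mm [ 89.2 569.8  82.6] turn rad 0.221
```

View pics/w19.png

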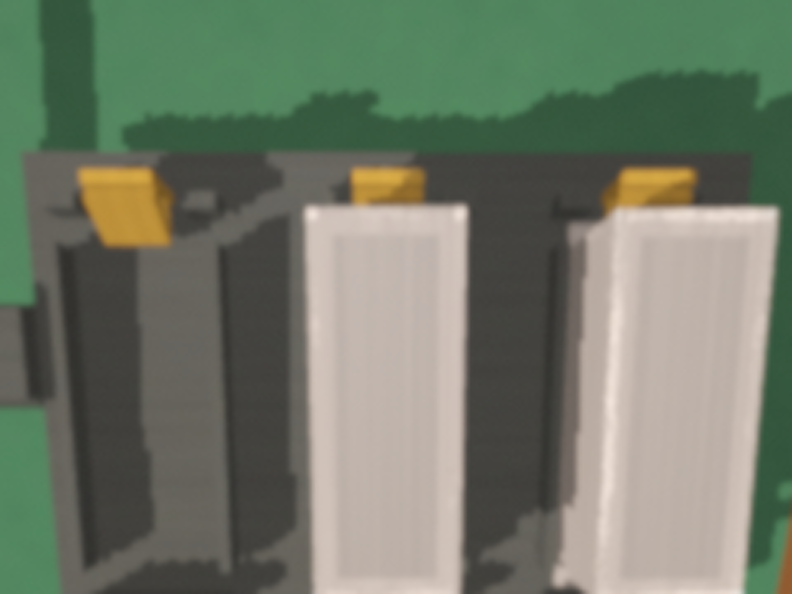

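View pics/t19.png

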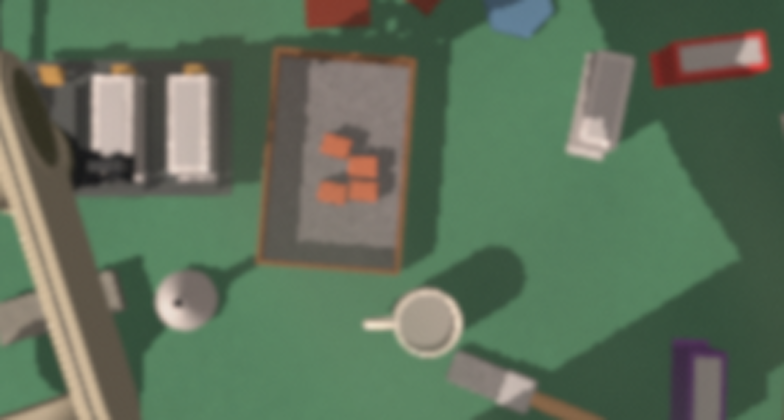

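```bash
python3 -m jog '[[0,0.02,0,0,0.75],[0.005,0.06,0,0.02,0.75],[0.01,0.1,0,0.04,0.75],[0.016,0.14,0,0.06,0.75],[0.022,0.18,0,0.08,0.75],[0.028,0.22,0,0.1,0.75],[0.035,0.26,0,0.12,0.75],[0.042,0.3,0,0.14,0.75],[0.049,0.34,0,0.16,0.75],[0.056,0.38,0,0.18,0.75],[0.063,0.42,0,0.2,0.75],[0.07,0.46,0,0.221,0.75],[0.077,0.5,0.02,0.221,0.75],[0.083,0.535,0.05,0.221,0.75],[0.088,0.56,0.07,0.221,0.75],[0.0892,0.5698,0.0826,0.221,0.75],[0.0892,0.5698,0.0826,0.221,0.75],[0.0892,0.5698,0.0826,0.221,0.75],[0.0892,0.5698,0.0826,0.221,0.75]]'; python3 -c "
from h import *
sense()
s=r.snapshot('wrist');cv2.imwrite('pics/w20.png',s['pixels'][:,:,::-1])"
```

```text
time: 35.0
tool_pos: [626.6, -328.4, 151.7]
tcp_rot: [179.7, -1.0, -10.8]
ft_force: [0.8, -0.4, 0.0]
finger_gap: 64.3
35.0 [ 626.6 -328.4  151.7] [179.7  -1.  -10.8] F [ 0.84 -0.4   0.03] T [ 0.01  0.01 -0.01] gap 64.3 q [-32.  24.  71.   0.  84.  69.]
```

View pics/w20.png

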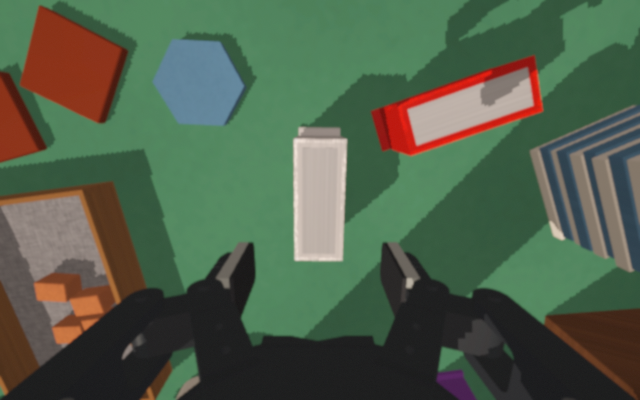

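```bash
python3 -c "
from fit import *
s=r.snapshot('wrist')
p,e=fitrect(s,[(294,139),(347,138),(344,260),(295,260)],110,44,76);print(p[:2],np.degrees(p[2]),e.round(1))
plan(p[0],p[1],31,np.degrees(p[2]))"
```

```text
[ 624.72884996 -330.63261555] -10.924760371100632 [[ 0.2 -0. ]
 [-0.8  0.3]
 [ 0.4  0.6]
 [ 0.2 -0.9]]
35.1 [ 626.6 -328.5  151.8] [179.7  -1.  -10.8] F [ 0.43 -0.11 -0.78] T [-0.03 -0.01  0.03] gap 63.9 q [-32.  24.  71.   0.  84.  69.]
shift mm [ -3.6   1.9 120.8] turn rad 0.003
```

```bash
python3 -m jog '[[-0.002,0.001,0.03,0,0.75],[-0.0035,0.0018,0.07,0,0.75],[-0.0035,0.0018,0.1,0,0.75],[-0.0035,0.0018,0.115,0,0.75],[-0.0035,0.0018,0.121,0,0.75],[-0.0035,0.0018,0.121,0,0.75],[-0.0035,0.0018,0.121,0,0.45],[-0.0035,0.0018,0.121,0,0.45],[-0.0035,0.0018,0.121,0,0.3],[-0.0035,0.0018,0.121,0,0.3],[-0.0035,0.0018,0.121,0,0.3],[-0.0035,0.0018,0.121,0,0.3],[-0.0035,0.0018,0.121,0,0.3]]' 60; python3 -c "
from h import *
sense()
s=r.snapshot('wrist');cv2.imwrite('pics/w21.png',s['pixels'][:,:,::-1])"
```

```text
time: 36.4
tool_pos: [626.7, -331.4, 33.9]
tcp_rot: [179.7, -1.3, -10.7]
ft_force: [-0.8, 1.2, 6.3]
finger_gap: 42.2
36.4 [ 626.7 -331.4   33.9] [179.7  -1.3 -10.7] F [-0.76  1.21  6.33] T [0.2  0.1  0.03] gap 42.2 q [-32.  30.  76.   0.  73.  69.]
```

View pics/w21.png

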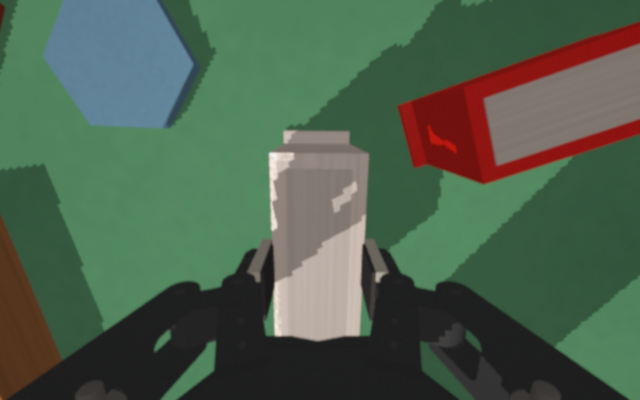

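Held squarely, base front edge at row 153. Lift, weigh, look at the tray.

```bash
python3 -m jog '[[0,0,-0.003,0,0.3],[0,0,-0.009,0,0.3],[0,0,-0.018,0,0.3],[0,0,-0.03,0,0.3],[0,0,-0.045,0,0.3],[0,0,-0.06,0,0.3],[0,0,-0.075,0,0.3],[0,0,-0.09,0,0.3],[0,0,-0.1,0,0.3],[0,0,-0.107,0,0.3],[0,0,-0.11,0,0.3],[0,0,-0.11,0,0.3],[0,0,-0.11,0,0.3],[0,0,-0.11,0,0.3]]'; python3 -c "
from fit import *
weigh(25)
s=r.snapshot('top'); crop(s,'t22',180,150,340,260,5)
plan(580,20,144,-2.9)
"
```

```text
time: 37.85
tool_pos: [623.9, -329.9, 142.7]
tcp_rot: [179.7, -1.2, -10.7]
ft_force: [-0.3, 0.9, -2.7]
finger_gap: 42.4
Fz mean -3.199 +- 0.095
39.15 [ 624.4 -330.3  143.9] [179.6  -1.3 -10.7] F [ 0.11 -0.22 -3.36] T [ 0.01  0.01 -0.05] gap 42.2 q [-32.  24.  72.   0.  83.  69.]
shift mm [-108.9 -335.8   -4.6] turn rad -0.1369
```

View pics/t22.png

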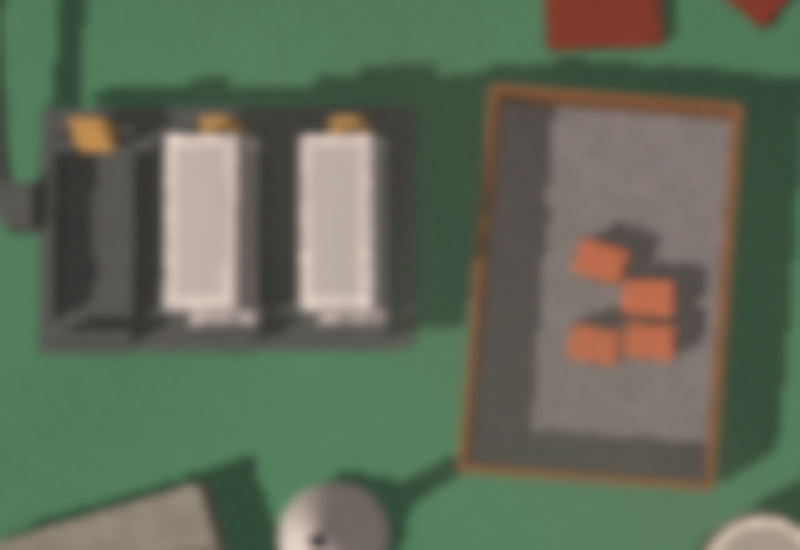

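```bash
python3 -m jog '[[-0.0015,-0.0048,0,0,0.3],[-0.0046,-0.0143,0,-0.005,0.3],[-0.0093,-0.0285,0,-0.01,0.3],[-0.0155,-0.0475,0,-0.02,0.3],[-0.023,-0.0713,0,-0.03,0.3],[-0.0325,-0.0998,0,-0.045,0.3],[-0.0417,-0.128,0,-0.06,0.3],[-0.051,-0.157,0,-0.075,0.3],[-0.06,-0.1855,0,-0.09,0.3],[-0.0695,-0.214,0,-0.105,0.3],[-0.078,-0.24,0,-0.12,0.3],[-0.085,-0.2615,0,-0.13,0.3],[-0.091,-0.28,0,-0.137,0.3],[-0.0955,-0.294,0.003,-0.137,0.3],[-0.0985,-0.303,0.01,-0.137,0.3],[-0.1005,-0.309,0.02,-0.137,0.3],[-0.1013,-0.3118,0.032,-0.137,0.3],[-0.1013,-0.3118,0.043,-0.137,0.3],[-0.1013,-0.3118,0.05,-0.137,0.3],[-0.1013,-0.3118,0.05,-0.137,0.3]]'; python3 -c "
from h import *
weigh(20);sense()
s=r.snapshot('wrist');cv2.imwrite('pics/w23.png',s['pixels'][:,:,::-1])
s=r.snapshot('side');crop(s,'s23',250,150,400,250,5)"
```

```text
time: 41.15
tool_pos: [582.8, -6.1, 87.6]
tcp_rot: [179.5, -1.0, -2.9]
ft_force: [-0.3, -0.2, -3.1]
finger_gap: 42.2
Fz mean -3.181 +- 0.087
42.15 [584.1  -5.6  89.7] [179.5  -1.2  -2.9] F [ 0.33  0.14 -3.38] T [ 0.05 -0.02  0.01] gap 42.3 q [-5.  8. 96. -0. 74. 88.]
```

View pics/w23.png

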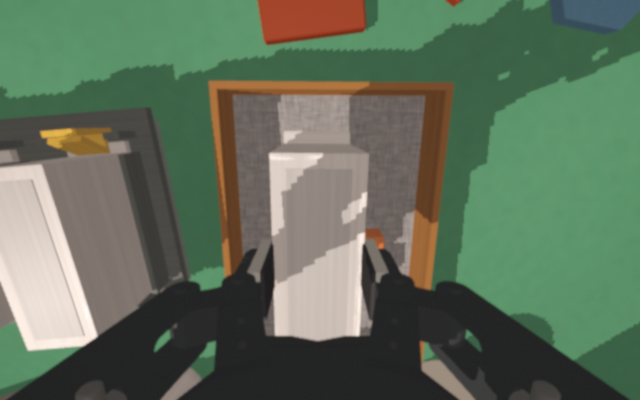

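View pics/s23.png

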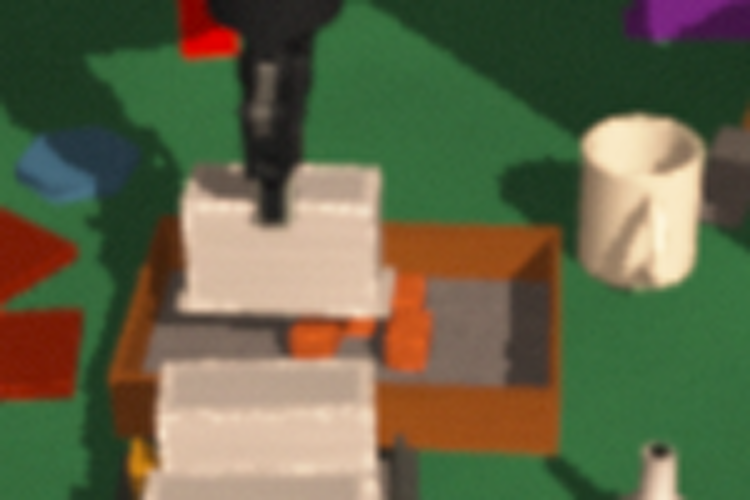

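```bash
python3 -m jog '[[0.02,0,0,0,0.3],[-0.02,0,0,0,0.3],[0.02,0,0,0,0.3],[-0.02,0,0,0,0.3],[0.02,0,0,0,0.3],[-0.02,0,0,0,0.3],[0.02,0,0,0,0.3],[-0.02,0,0,0,0.3],[0.02,0,0,0,0.3],[-0.02,0,0,0,0.3],[0.02,0,0,0,0.3],[-0.02,0,0,0,0.3],[0,0,0,0,0.3],[0,0,0,0,0.3],[0,0,0,0,0.3]]' 80; python3 -c "
from h import *
weigh(25); sense()
s=r.snapshot('side');crop(s,'s24',250,150,400,250,5)
"
```

```text
time: 43.75
tool_pos: [585.7, -5.8, 91.3]
tcp_rot: [179.5, -1.4, -2.9]
ft_force: [-0.5, -0.8, -2.3]
finger_gap: 41.2
Fz mean -2.541 +- 0.092
45.0 [584.1  -5.6  89.7] [179.5  -1.2  -2.9] F [-0.1   0.2  -2.54] T [0.08 0.04 0.03] gap 41.6 q [-5.  8. 96. -0. 74. 88.]
```

View pics/s24.png

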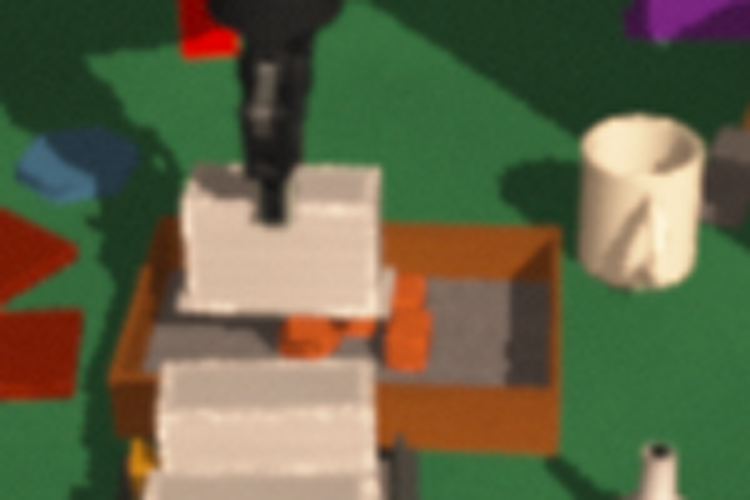

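```bash
python3 -m jog '[[0,0,-0.01,0,0.3],[0,0,-0.03,0,0.3],[0,0,-0.06,0,0.3],[0,0,-0.08,0,0.3],[0,0,-0.097,0,0.3],[0,0,-0.1,0,0.3],[0,0,-0.1,0,0.3]]'; python3 -c "
from h import *
plan(576.5,323.3,187,1.9)
s=r.snapshot('side');crop(s,'s25',250,150,400,250,5)
s=r.snapshot('wrist');cv2.imwrite('pics/w25.png',s['pixels'][:,:,::-1])
"
```

```text
time: 45.75
tool_pos: [582.5, -4.6, 190.7]
tcp_rot: [179.5, -1.3, -2.9]
ft_force: [-0.5, 0.6, -2.7]
finger_gap: 41.6
45.75 [582.5  -4.6 190.7] [179.5  -1.3  -2.9] F [-0.5   0.58 -2.69] T [-0.06  0.06 -0.03] gap 41.6 q [-5.  4. 90. -0. 85. 88.]
shift mm [-2.260e+01 -3.272e+02  2.000e-01] turn rad -0.0835
```

View pics/s25.png

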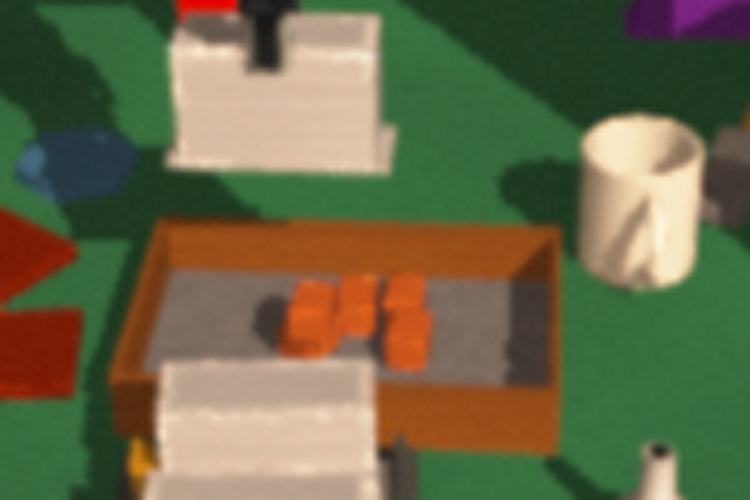

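View pics/w25.png

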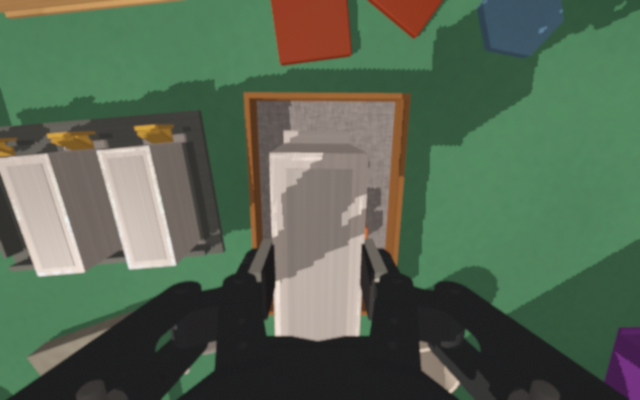

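```bash
python3 -m jog '[[0,-0.01,0,0,0.3],[-0.002,-0.03,0,-0.01,0.3],[-0.004,-0.06,0,-0.02,0.3],[-0.007,-0.095,0,-0.03,0.3],[-0.009,-0.13,0,-0.04,0.3],[-0.012,-0.165,0,-0.05,0.3],[-0.014,-0.2,0,-0.06,0.3],[-0.016,-0.235,0,-0.07,0.3],[-0.018,-0.265,0,-0.083,0.3],[-0.02,-0.29,0,-0.083,0.3],[-0.021,-0.31,0,-0.083,0.3],[-0.022,-0.323,0,-0.083,0.3],[-0.0226,-0.3272,0,-0.083,0.3],[-0.0226,-0.3272,0,-0.083,0.3],[-0.0226,-0.3272,0,-0.083,0.3]]'; python3 -c "
from h import *
plan(576.5,323.3,125,1.9)
s=r.snapshot('wrist');crop(s,'w26',200,0,440,180,3.3)
s=r.snapshot('top'); crop(s,'t26',240,150,350,260,7)"
```

```text
time: 47.35
tool_pos: [575.6, 322.5, 185.1]
tcp_rot: [179.4, -1.1, 1.8]
ft_force: [0.1, -0.8, -2.3]
finger_gap: 42.0
47.35 [575.6 322.5 185.1] [179.4  -1.1   1.8] F [ 0.09 -0.82 -2.33] T [ 0.05  0.07 -0.01] gap 42.0 q [ 25.  16.  77.  -1.  86. 114.]
shift mm [-0.2 -1.5 60.1] turn rad -0.0014
```

View pics/w26.png

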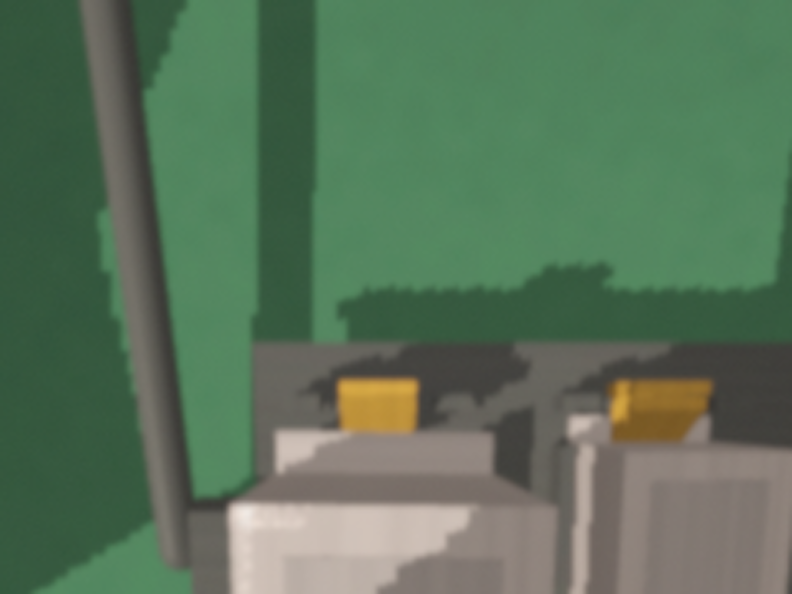

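View pics/t26.png

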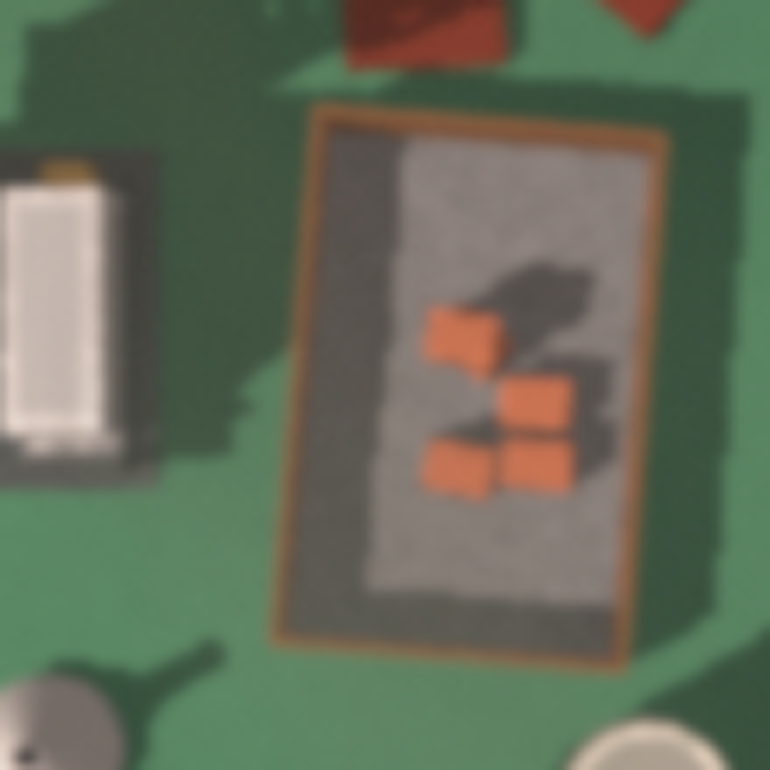

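```bash
python3 -m jog '[[0,-0.001,0.01,0,0.3],[0,-0.002,0.03,0,0.3],[0,-0.002,0.05,0,0.3],[0,-0.002,0.059,0,0.3],[0,-0.002,0.06,0,0.3],[0,-0.002,0.06,0,0.3]]' ; python3 -c "
from h import *
plan(576.5,324,67,1.9)
s=r.snapshot('wrist');crop(s,'w27',200,0,440,180,3.3)
"
```

```text
time: 48.05
tool_pos: [577.0, 323.5, 125.6]
tcp_rot: [179.4, -1.1, 1.8]
ft_force: [0.6, 0.3, -1.9]
finger_gap: 41.2
48.05 [577.  323.5 125.6] [179.4  -1.1   1.8] F [ 0.61  0.28 -1.85] T [-0.04 -0.01 -0.01] gap 41.2 q [ 25.  19.  80.  -1.  80. 114.]
shift mm [-1.6 -1.1 58.5] turn rad -0.0022
```

View pics/w27.png

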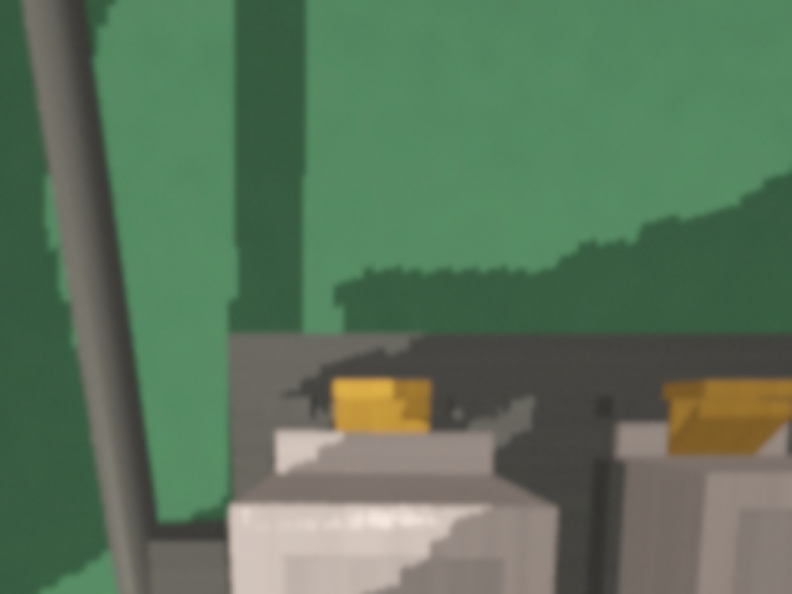

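```bash
python3 -c "
from h import *
s=r.snapshot('side');crop(s,'s28',230,280,330,345,8)
s=r.snapshot('top');crop(s,'t28',160,160,240,230,8)
"
```

```text
(no output)
```

View pics/s28.png

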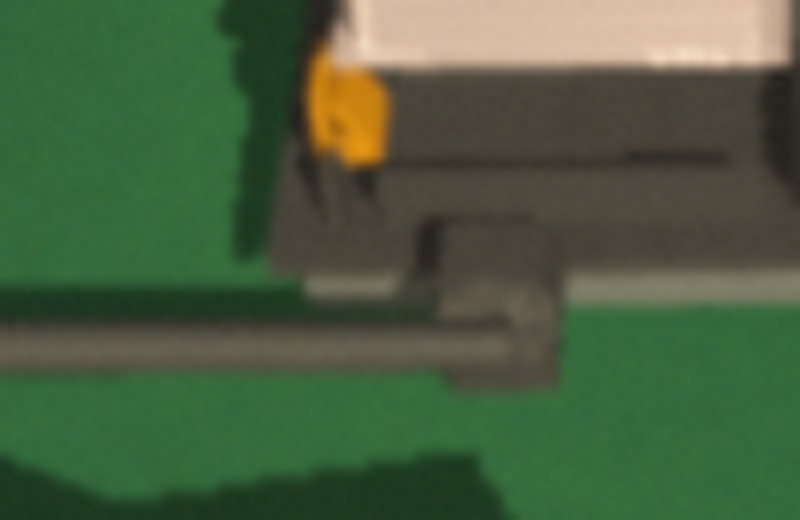

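```bash
python3 -m jog '[[-0.0005,-0.0005,0.01,0,0.3],[-0.001,-0.001,0.025,0,0.3],[-0.001,-0.001,0.035,0,0.3],[-0.001,-0.001,0.041,0,0.3],[-0.001,-0.001,0.043,0,0.3],[-0.001,-0.001,0.043,0,0.3]]' ; python3 -c "
from h import *
plan(576.5,324,67,1.9)
"
```

```text
time: 48.8
tool_pos: [577.0, 324.4, 83.1]
tcp_rot: [179.4, -1.1, 1.8]
ft_force: [-3.0, 0.1, -3.0]
finger_gap: 41.6
48.8 [577.  324.4  83.1] [179.4  -1.1   1.8] F [-2.96  0.08 -2.99] T [-0.    0.53  0.  ] gap 41.6 q [ 26.  21.  83.  -1.  76. 114.]
shift mm [-0.8  0.2 16.1] turn rad -0.002
```

```bash
python3 -m jog '[[0,0,0.005,0,0.3],[0,0,0.01,0,0.3],[0,0,0.014,0,0.3],[0,0,0.016,0,0.3],[0,0,0.018,0,0.3],[0,0,0.019,0,0.3]]' ; python3 -c "
from h import *
plan(576.5,323.8,67,1.9)
s=r.snapshot('wrist');crop(s,'w29',200,0,440,180,3.3)
"
```

```text
time: 49.4
tool_pos: [578.1, 324.8, 67.8]
tcp_rot: [179.4, -1.2, 1.8]
ft_force: [-13.6, -3.6, 25.9]
finger_gap: 41.8
49.4 [578.1 324.8  67.8] [179.4  -1.2   1.8] F [-13.65  -3.62  25.85] T [-1.41  2.3  -0.3 ] gap 41.8 q [ 26.  22.  83.  -1.  74. 114.]
shift mm [-1.6  0.9  0.8] turn rad -0.0018
```

View pics/w29.png

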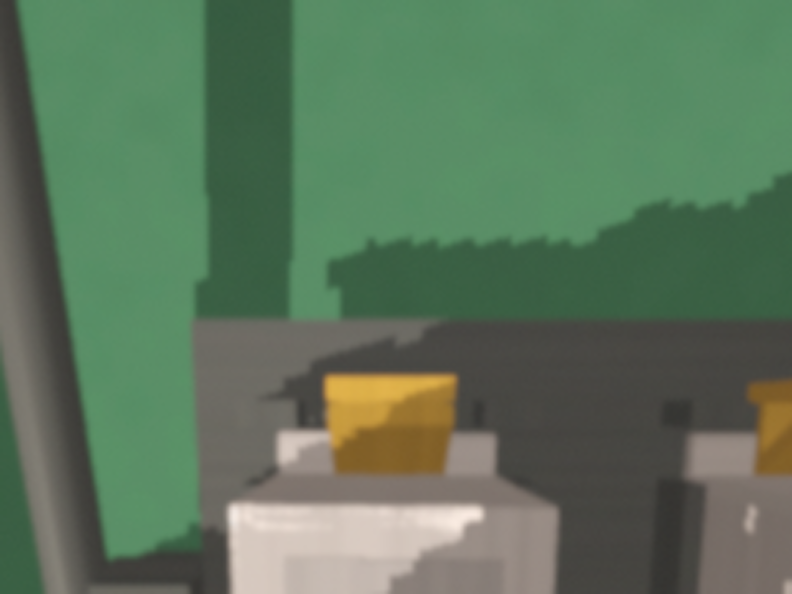

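Seated and latched as the others. Release with a modest opening (hammer and neighbour nearby) and withdraw.

```bash
python3 -m jog '[[-0.001,0,0.001,0,0.3],[-0.001,0,0.0,0,0.3],[-0.001,0,0,0,0.6],[-0.001,0,0,0,0.8],[-0.001,0,0,0,0.85],[-0.001,0,0,0,0.85],[-0.001,0,0,0,0.85],[-0.001,0,-0.02,0,0.85],[-0.001,0,-0.06,0,0.85],[-0.001,0,-0.1,0,0.85],[-0.001,0,-0.14,0,0.85],[-0.031,0,-0.16,0,0.85],[-0.061,0.02,-0.16,0,0.85],[-0.061,0.05,-0.16,0,0.85],[-0.061,0.085,-0.16,0,0.85],[-0.061,0.085,-0.16,0,0.85],[-0.061,0.085,-0.16,0,0.85]]' ; python3 -c "
from fit import *
sense()
s=r.snapshot('wrist');cv2.imwrite('pics/w30.png',s['pixels'][:,:,::-1]);crop(s,'w30c',170,20,470,130,2.6)
s=r.snapshot('top'); crop(s,'t30',170,120,470,310,2.6)
s=r.snapshot('side');crop(s,'s30',240,150,400,300,4)
"
```

```text
time: 51.15
tool_pos: [516.5, 238.9, 227.7]
tcp_rot: [179.5, -1.3, 1.7]
ft_force: [0.1, -0.1, 0.2]
finger_gap: 72.6
51.15 [516.5 238.9 227.7] [179.5  -1.3   1.7] F [ 0.05 -0.06  0.16] T [0.05 0.03 0.02] gap 72.6 q [ 20.   1.  89.  -1.  89. 109.]
```

View pics/w30c.png

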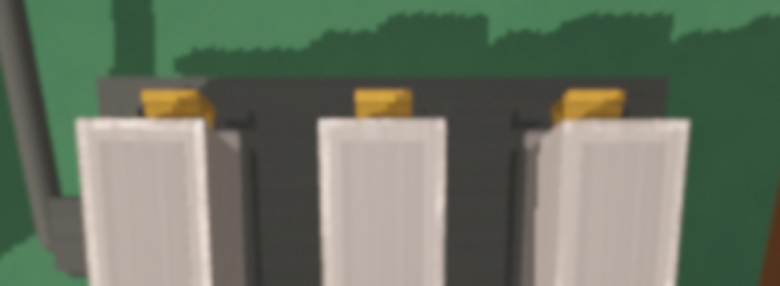

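View pics/t30.png

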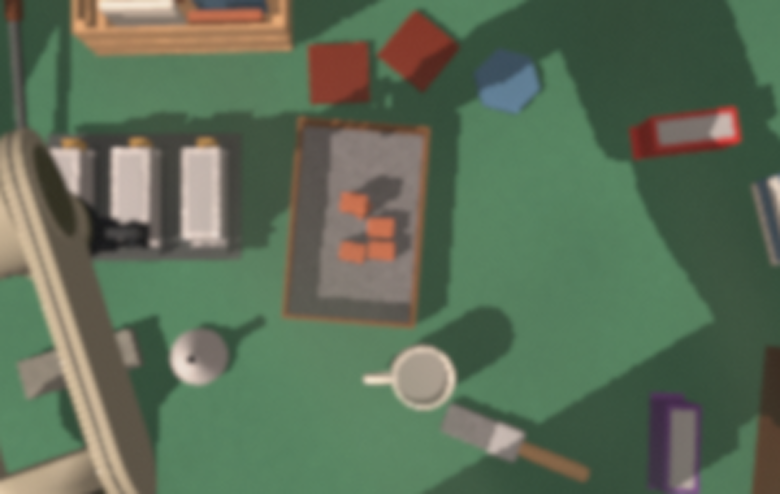

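View pics/s30.png

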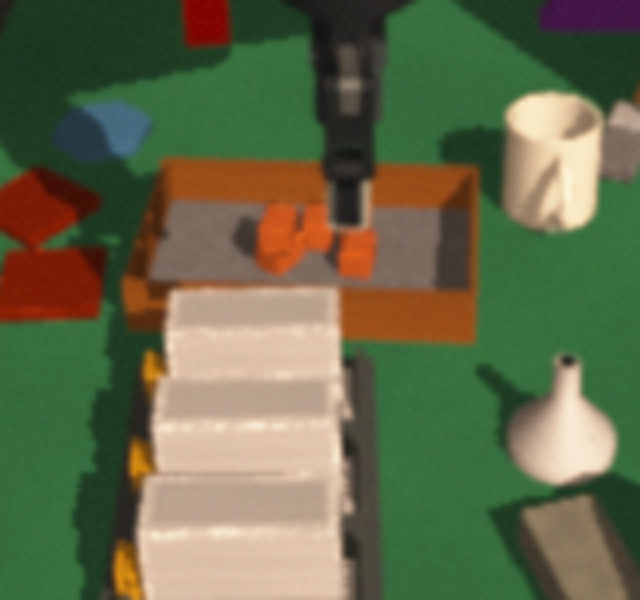

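```bash
python3 -m jog '[[0,0.03,0,0,0.85],[0,0.07,0,0,0.85],[-0.01,0.11,0,0,0.85],[-0.02,0.15,0,0,0.85],[-0.03,0.19,0,0,0.85],[-0.04,0.22,0,0,0.85],[-0.05,0.24,0,0,0.85],[-0.05,0.25,0,0,0.85],[-0.05,0.25,0,0,0.85],[-0.05,0.25,0,0,0.85]]' ; python3 -c "
from fit import *
sense()
s=r.snapshot('wrist');crop(s,'w31',190,0,450,200,3)
s=r.snapshot('top'); crop(s,'t31',165,150,265,225,7)
"
```

```text
time: 52.3
tool_pos: [474.8, -10.5, 228.5]
tcp_rot: [179.5, -1.3, 1.9]
ft_force: [-0.6, 0.1, -0.1]
finger_gap: 72.8
52.3 [474.8 -10.5 228.5] [179.5  -1.3   1.9] F [-0.58  0.14 -0.13] T [-0.01  0.05  0.05] gap 72.8 q [ -7. -14. 103.  -0.  90.  81.]
```

View pics/w31.png

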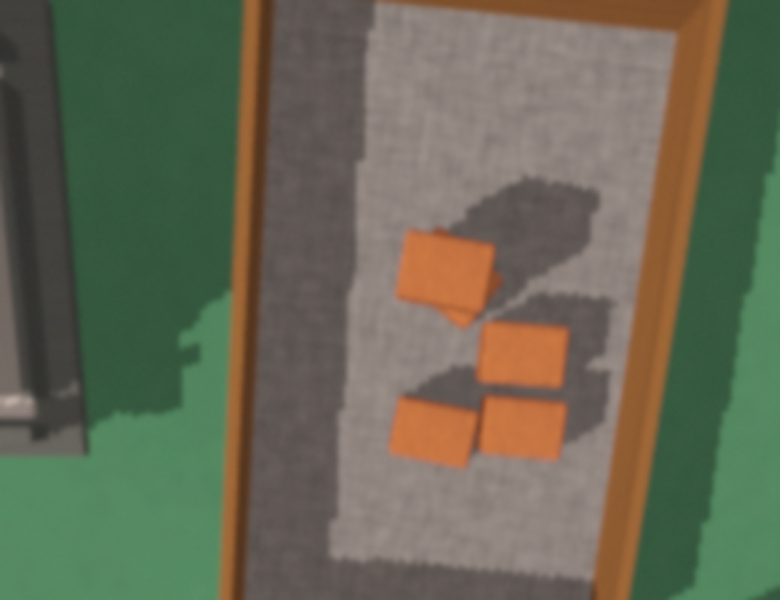

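View pics/t31.png

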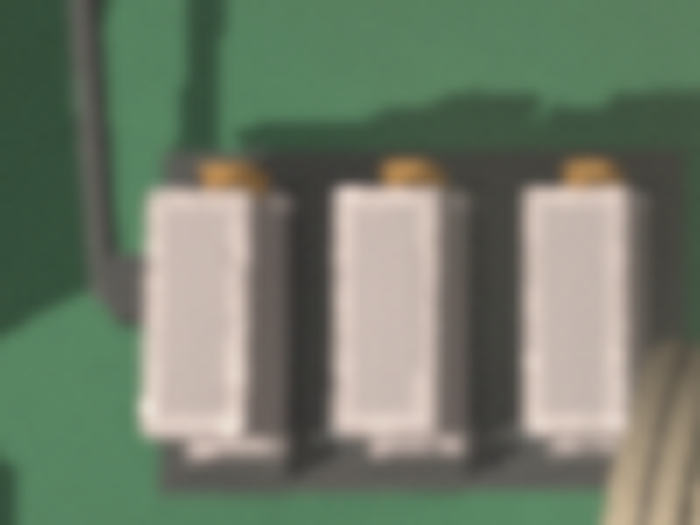

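```bash
python3 -c "
from h import *
sense(); print(r.hand_in())"
```

```text
52.4 [474.6 -10.2 228.5] [179.5  -1.2   1.9] F [ 0.3   0.16 -0.53] T [ 0.03  0.02 -0.05] gap 72.5 q [ -7. -14. 103.  -0.  90.  81.]
the job is handed in; nothing more can be done
None
```

I lifted each of the three bare-metal tins, shook it over the tray, and pressed it into the rack. The job was handed in at 52.4 s; no verdict was reported.

**Chips:** The measured weight fell from 3.7 to 2.8 N, 4.0 to 2.9 N, and 3.2 to 2.5 N as 2, 2 and 1 chips came out. The last wrist picture shows all five chips inside the tray. Five is the most there can be, so I gave each tin only one shaking burst and did not re-shake to confirm the weight had stopped falling.

**Latches:** In the last pictures all three tins sit level at rack height, and the three brass latches line up over the flanges at their shut position.

**What didn't agree or wasn't checked:**
- The fifth chip lies on top of another chip near the middle of the tray, reaching slightly above the rim. I left it there.
- The three empty-tin weights differ by up to about 0.4 N, which is more than the roughly 0.1 N uncertainty of each weighing.
- While jogging, the tool drifted to about 1.3° of tilt, with no effect on the fits.
- I saw no shift of the tray. I didn't touch the other objects, and those in view looked unmoved; I re-measured only the funnel.

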